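Gauge acid-test specimens, reload the soak carrier and lock its keeper

TASK

The dumbbell specimens on the black mat are back from the acid bath: swing the keeper bar of the white soak carrier aside, pinch each specimen's bare middle to gauge it, lay every sound one (about 19 mm thick) fully down in a slot of its own in the carrier, and put every eaten one (about 15 mm) in the steel discard tray. When all the sound ones are in the carrier, swing the keeper bar shut over them until it clicks into its detent. Do not knock over or shove the bottles, jars, beaker and bowl standing about.

Things in the scene. Friction and masses are not known exactly. Their poses are not given: they have to be found in the camera images.
- spec_a_center (a point): Centre of a dumbbell specimen 120 mm long (may be absent: None): a grey plastic cap 30 x 30 mm, 34 mm long at each end and a bare square metal middle 52 mm long, 19 mm thick if sound, 15 mm if eaten by acid; otherwise all are alike. Pinching the middle tells, in any roll. x axis along the length. Starts lying on the mat, centre 15 mm above it. 100 to 170 g.
- spec_b_center (a point): Centre of a dumbbell specimen 120 mm long (may be absent: None): a grey plastic cap 30 x 30 mm, 34 mm long at each end and a bare square metal middle 52 mm long, 19 mm thick if sound, 15 mm if eaten by acid; otherwise all are alike. Pinching the middle tells, in any roll. x axis along the length. Starts lying on the mat, centre 15 mm above it. 100 to 170 g.
- spec_c_center (a point): Centre of a dumbbell specimen 120 mm long (may be absent: None): a grey plastic cap 30 x 30 mm, 34 mm long at each end and a bare square metal middle 52 mm long, 19 mm thick if sound, 15 mm if eaten by acid; otherwise all are alike. Pinching the middle tells, in any roll. x axis along the length. Starts lying on the mat, centre 15 mm above it. 100 to 170 g.
- spec_d_center (a point): Centre of a dumbbell specimen 120 mm long (may be absent: None): a grey plastic cap 30 x 30 mm, 34 mm long at each end and a bare square metal middle 52 mm long, 19 mm thick if sound, 15 mm if eaten by acid; otherwise all are alike. Pinching the middle tells, in any roll. x axis along the length. Starts lying on the mat, centre 15 mm above it. 100 to 170 g.
- spec_e_center (a point): Centre of a dumbbell specimen 120 mm long (may be absent: None): a grey plastic cap 30 x 30 mm, 34 mm long at each end and a bare square metal middle 52 mm long, 19 mm thick if sound, 15 mm if eaten by acid; otherwise all are alike. Pinching the middle tells, in any roll. x axis along the length. Starts lying on the mat, centre 15 mm above it. 100 to 170 g.
- spec_f_center (a point): Centre of a dumbbell specimen 120 mm long (may be absent: None): a grey plastic cap 30 x 30 mm, 34 mm long at each end and a bare square metal middle 52 mm long, 19 mm thick if sound, 15 mm if eaten by acid; otherwise all are alike. Pinching the middle tells, in any roll. x axis along the length. Starts lying on the mat, centre 15 mm above it. 100 to 170 g.
- mat: Black rubber mat, 300 x 330 mm, 3 mm thick, fixed; origin at the centre of its underside. The specimens start on it in two columns of three, lengths roughly along its y.
- carrier: White soak carrier, fixed, base 230 x 150 x 8 mm; origin on its underside below the middle slot, z up. Three slots run along its y, side by side 46 mm apart along its x, each 36 mm wide and 136 mm long between end walls 26 mm high (above the slot floor). Teeth 18 mm high part the slots, only 38 to 68 mm from the middle along y: the middle 76 mm is open for the fingers.
- slot0 (a point): Centre of the floor of the carrier's slot 0 (8 mm above the table). A specimen lies in it with its length along the carrier's y and its centre then 15 mm above this point.
- slot1 (a point): Centre of the floor of the carrier's slot 1 (8 mm above the table). A specimen lies in it with its length along the carrier's y and its centre then 15 mm above this point.
- slot2 (a point): Centre of the floor of the carrier's slot 2 (8 mm above the table). A specimen lies in it with its length along the carrier's y and its centre then 15 mm above this point.
- hinge (a point): On the vertical hinge axis of the keeper bar, 47 mm above the table, 92 mm from the carrier's origin along its +x. The bar is steel, 16 mm wide and 9 mm high and swings level, its underside 42 mm above the table, 4 mm over seated specimens.
- keeper (a joint): Angle of the keeper bar (rad). 0 = shut against its stop, pointing from the hinge along the carrier's -x across all three slots; grows as it swings away to the carrier's +y. Starts at 0 to 0.5, in the way; opens to 1.7; stays where left. A sprung detent must be overcome, either way, between 0.1 and 0.03 (about 5 N at the handle); shut past it the bar reads below 0.03 and is held.
- handle (a point): Middle of the upright round black handle near the free end of the keeper bar: 20 mm across, 40 mm tall (51 to 91 mm above the table), 190 mm from the hinge axis.
- tray: Discard tray, steel, open on top, fixed; outside 180 x 152 mm (x by y), 35 mm high, walls and floor 5 mm; origin at the centre of its underside. It takes three specimens side by side, lengths along its y, about 50 mm apart along its x.
- amber1: Bystander: small amber glass jar, 54 mm across, 100 mm tall, loose; origin at the centre of its underside.
- amber2: Bystander: amber glass bottle, 60 mm across, 110 mm tall, loose; origin at the centre of its underside.
- beaker: Bystander: glass beaker, 72 mm across, 85 mm tall, loose; origin at the centre of its underside.
- dish: Bystander: small white bowl, 64 mm across, 30 mm tall, loose; origin at the centre of its underside.
- jar: Bystander: white jar, 70 mm across, 75 mm tall, loose; origin at the centre of its underside.
Things that resemble listed ones, but are neither listed nor needed, are in the scene too. There is more than one size of the tray; the job needs the larger. What is shaped like the part that bears spec_f_center but blue is not meant.

How it is judged:
By the outcome, as a careful person would: the job done as asked, in the order asked, and still so for the second after the job is handed in, with the robot touching nothing.
Of spec_a, spec_b, spec_c, spec_d, spec_e, spec_f only 4 to 6 are there at a start; the rules pass over those that are not, and their reading is None.
At some moment in a run one of spec_a, spec_b, spec_c, spec_d, spec_e, spec_f may be knocked a few centimetres aside while the robot is not near it.
Once in a run the grip may slacken for a moment while it holds something.
It also fails if it takes over 210 s, if anything falls off the work surface, if the arm or the gripper's body presses on something with over 40 N, if the wrist force passes 120 N, or if a joint passes its speed limit or range.

ROBOT

A 6-joint arm with a two-finger parallel gripper is mounted at the origin on the work surface. World frame = base frame: x ahead of the robot, y to its left, z up, the work surface at z = 0. Lengths are in mm, angles in rad, forces in N, time in s.
With the tool pointing down it reaches from about 275 to 1000 mm from the base axis. Payload 8.4 kg.
Tool frame: the origin (TCP) lies midway between the tips of the shut fingers; the grasp point (between the pads) lies r.grip_point_offset behind it (r.grip_point_offset is the distance from the TCP to the grasp point, in mm); z points along the fingers, y is the direction in which the jaws open and shut (so a half turn about z gives the same grasp; the last joint's range is limited). The gripper opens to 85 mm and grips with 20 to 120 N. Pads are 22 mm wide; open, the fingers measure 114 mm over their backs; the gripper's body (76 mm by 85 mm) begins 54 mm behind the grasp point. The pads swing forward as they close: fully open they stand 13 mm farther back than shut.
Start: joints at [-1.192, 0.353, 1.633, -0, 1.155, -0.002], TCP at [232.288, -580.233, 231.281] pointing down, gripper open.
Joint ranges: [-2.63, 2.63], [-0.92, 2.1], [0.06, 2.66], [-1.3, 4.44], [0, 2.69], [-3.02, 3.02]. Speed limits (rad/s): [2.22, 2.22, 2.79, 3.14, 3.14, 3.14].

INTERFACE

Orientations are given as [roll, pitch, yaw] about the fixed x, y, z axes, in that order (R = Rz(yaw) Ry(pitch) Rx(roll)).
In Python, from rig import r gives the robot as it stands.
- The arm moves only by the tool move_arm, never from a script. Its argument "targets" is one flat list of numbers, 5 for each row, row after row: the gripper's target within -1 to 1 (fully open at 1, half-way at 0, shut at -1), then the shift along the tool's x, y, z in cm, then the turn about the tool's z in degrees. In form: [gripper, tx, ty, tz, turn, gripper, tx, ty, tz, turn, ...]. A call has 1 to 10 rows; each row is the pose to reach, as a shift and turn from the pose commanded when the call began, along the tool's axes at that moment; what a row does not reach only later rows make up. A row lasts 1/10 s, in which the tool goes at most 50 mm and 8.59 degrees, less where a joint would pass 70% of its speed; a pose out of reach is approached as far as the arm can. A call with a gripper value outside its range is refused whole. The fingers move at their own pace and stop on an object; "squeeze" is the grip in N (left out, the last holds). Time passes only in rows, so rows that repeat a pose let the fingers close. It gives the time, the measured TCP pose, the force and the opening at its end, in the units of the state.
- r.sense(): the state, without advancing time (a new reading comes with each control period).
- r.grab_frame(name): name is "scene" or "top"; returns a dict with "img" (480x640x3 uint8, blue, green, red), "K" (3x3 intrinsics, pixels), "k1" (the pictures are not rectified: a ray, as slopes to the right and down, at radius r is drawn at 1 + k1 r^2 times it, then the intrinsics apply), "world_to_cam" (4x4, takes a point from world to camera coordinates). Camera axes: x right, y down, z forward; pixel columns grow to the right and rows downward; lengths in mm; the calibration is good to about 2 mm. A picture is of the moment at which its call begins. There is no depth.
- r.sign_off(): hands the job in, once; it reports no verdict.
Trained networks look in a picture, given as the dict that the camera call returned (one of the last four; its "shot" number tells which), for a name from the list of things; names that differ only in an ending like _2 or _b are one class to them, and where a whole thing is asked for, a point or a joint stands for the part that bears it (a point fixed in the world has none). Each returns a list of dicts, best first, with "conf" (0 to 1); they miss things now and then, are a little off and sometimes report something else, mostly with a low value. They report only what shows in the picture. A call takes as long as a camera call. They do not tell look-alikes from the thing itself.
- r.outline_of(picture, thing): "region" (480x640 bool, what is visible of it).
- r.mark_of(picture, thing): "position" ([x, y, z] in mm, in world coordinates, good to about 4 mm: a listed point, or the origin of a listed thing).
The state is a dict: "clock": time; "qpos": joint angles; "qvel": joint speeds; "joint_efforts": joint torques, N m; "eef_pos": TCP position; "tcp_rot": TCP orientation; "contact_force": force on the tool from outside, world axes, zero at the start; "wrist_torque": the same for the moment, N m; "opening": opening from 0.0 (shut) to 1.0 (fully open).
Only numpy, scipy, OpenCV 4.12 (cv2) and the standard library are available. Lean on these libraries where they do the work, as an engineer would, in place of code of your own. Each camera call takes 0.05 s, during which the arm holds its last target.

## Working session

There is one attempt and no reset: what is moved stays moved. The work goes in short steps, Python scripts to look and compute and a tool call to move; the robot and the scene stay as the last step left them, time stands still between calls to the robot, and variables do not carry over. Pictures are saved under pics/ and viewed, and the job is handed in when it is done.

Besides the shell and the picture viewer there is one more tool, called after ">>>" by a JSON object that holds its "api" and its "payload", one argument or row to a line. move_arm: Moves the arm, as the interface text tells. Its arguments: {"type":"object","properties":{"targets":{"type":"array","items":{"type":"number"}},"squeeze":{"type":"number"}},"required":["targets"]}

```bash
ls; mkdir -p pics
python3 - <<'E'
from rig import r
import cv2
print(r.sense(), r.grip_point_offset)
for n in ("top","scene"):
    f=r.grab_frame(n); cv2.imwrite(f"pics/{n}0.png",f["img"]); print(n,f["K"],f["k1"],f["world_to_cam"],f["shot"])
E
```

```text
pics
{'clock': 0.0, 'qpos': array([-1.19239655e+00,  3.53657840e-01,  1.63418912e+00, -3.18589662e-06,
        1.15521004e+00, -2.40934651e-03]), 'qvel': array([-0.00081747,  0.0010281 ,  0.00057889,  0.00085773,  0.00080903,
        0.00169374]), 'joint_efforts': array([-1.21066856e-03, -6.05253768e+01, -3.42058682e+01, -2.17598681e-04,
        9.23525076e-03,  2.23510494e-05]), 'eef_pos': array([ 232.09896193, -579.75342542,  230.53211282]), 'tcp_rot': array([-3.14012830e+00, -6.15299358e-07,  3.80810413e-01]), 'contact_force': array([-0.04394735,  0.18018228,  0.38500845]), 'wrist_torque': array([ 0.00902579, -0.01757958,  0.02777392]), 'opening': 0.9964973859261715} 18.700000000000003
top [[520.99365155   0.         316.51664353]
 [  0.         520.99365155 246.4452663 ]
 [  0.           0.           1.        ]] 0.02021256605631577 [[ 6.00764449e-03 -9.99966697e-01 -5.52394794e-03 -9.69670642e+01]
 [-9.92893313e-01 -5.30838795e-03 -1.18889404e-01  4.70841355e+02]
 [ 1.18856121e-01  6.19893624e-03 -9.92892137e-01  1.36825824e+03]
 [ 0.00000000e+00  0.00000000e+00  0.00000000e+00  1.00000000e+00]] 1
scene [[446.40182226   0.         320.80663449]
 [  0.         446.40182226 235.16284971]
 [  0.           0.           1.        ]] -0.10936445965712986 [[ 8.30078887e-01  5.57626291e-01  4.68616784e-03 -3.62833594e+02]
 [ 3.11879927e-01 -4.57263343e-01 -8.32851215e-01 -1.28821148e+02]
 [-4.62276921e-01  6.92793731e-01 -5.53477094e-01  1.45384229e+03]
 [ 0.00000000e+00  0.00000000e+00  0.00000000e+00  1.00000000e+00]] 2
```

View pics/top0.png

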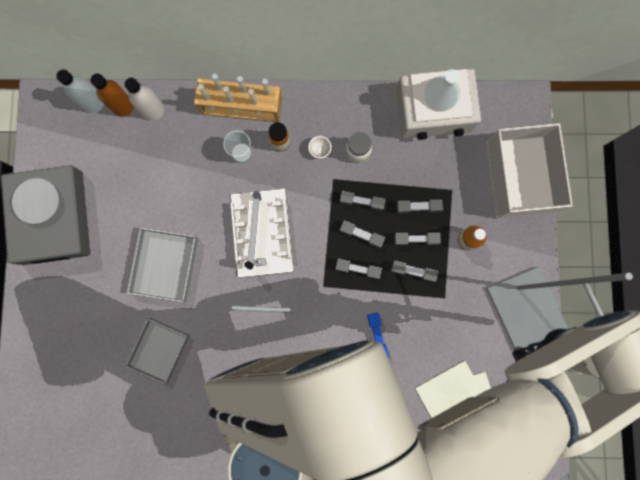

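View pics/scene0.png

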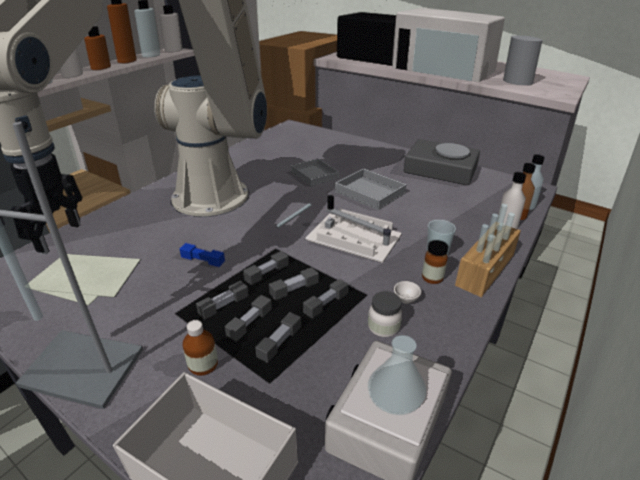

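Run:
```python
from rig import r
import numpy as np
f=r.grab_frame("top")
for n in "spec_a_center mat carrier slot0 slot1 slot2 hinge handle tray amber1 amber2 beaker dish jar".split():
    for d in r.mark_of(f,n): print(n, round(d["conf"],2), np.round(d["position"],1))
```

```text
spec_a_center 0.81 [ 580.3 -373.4   19.7]
spec_a_center 0.27 [ 7.458e+02 -9.940e+01  3.000e-01]
mat 0.67 [ 493.8 -287.7    0.5]
carrier 0.76 [515.2  61.   -2.8]
slot0 0.82 [559.1  62.   10.5]
slot0 0.57 [471.4  56.1   8. ]
slot0 0.56 [508.8  56.5   8. ]
slot0 0.49 [415.8  80.6  71.8]
slot1 0.82 [559.1  62.   10.5]
slot1 0.57 [471.4  56.1   8. ]
slot1 0.56 [508.8  56.5   8. ]
slot1 0.49 [415.8  80.6  71.8]
slot2 0.82 [559.1  62.   10.5]
slot2 0.57 [471.4  56.1   8. ]
slot2 0.56 [508.8  56.5   8. ]
slot2 0.49 [415.8  80.6  71.8]
hinge 0.74 [600.3  69.   46.2]
hinge 0.4 [7.658e+02 9.000e+00 7.000e-01]
handle 0.94 [414.7  79.7  71.5]
tray 0.83 [ 1.922e+02  3.277e+02 -1.000e-01]
tray 0.79 [4.193e+02 3.167e+02 4.000e-01]
tray 0.73 [468.3  55.9  10.4]
amber1 0.67 [763.5   7.7   0. ]
amber1 0.56 [ 4.923e+02 -5.050e+02  4.000e-01]
amber2 0.67 [763.5   7.7   0. ]
amber2 0.56 [ 4.923e+02 -5.050e+02  4.000e-01]
beaker 0.84 [7.361e+02 1.140e+02 2.000e-01]
dish 0.55 [744.5 -99.7  -0.9]
dish 0.31 [765.    8.5   1.8]
jar 0.6 [ 742.8 -204.7   -3.9]
```

The top view shows six specimens on the mat around (330–450, 180–297), the carrier at (262, 232) with its bar across it and the handle at about (250, 265), the large tray at (162, 265), the small tray look-alike at (157, 350), and a blue look-alike at (376, 325). Next I'll get exact poses.

```bash
cat > h.py <<'E'
import numpy as np, cv2
from rig import r
def und(f,px):
    K=f["K"];k1=f["k1"]
    p=(np.atleast_2d(px).astype(float)-[K[0,2],K[1,2]])/[K[0,0],K[1,1]]
    q=p.copy()
    for _ in range(20): q=p/(1+k1*(q**2).sum(1,keepdims=True))
    return q
def p2w(f,px,z):
    q=und(f,px);T=f["world_to_cam"];R=T[:3,:3];t=T[:3,3]
    c=-R.T@t; d=np.c_[q,np.ones(len(q))]@R
    s=(z-c[2])/d[:,2]
    return c+d*s[:,None]
def w2p(f,P):
    T=f["world_to_cam"];c=np.atleast_2d(P)@T[:3,:3].T+T[:3,3]
    q=c[:,:2]/c[:,2:]; q=q*(1+f["k1"]*(q**2).sum(1,keepdims=True))
    return q*[f["K"][0,0],f["K"][1,1]]+[f["K"][0,2],f["K"][1,2]]
def topview(f,z,x0,x1,y0,y1,s=2.0):
    """rectified picture of plane z; col = (y1-y)*s, row=(x1-x)*s"""
    cols=int((y1-y0)*s);rows=int((x1-x0)*s)
    C,Rr=np.meshgrid(np.arange(cols),np.arange(rows))
    P=np.c_[(x1-Rr/s).ravel(),(y1-C/s).ravel(),np.full(C.size,z)]
    m=w2p(f,P).reshape(rows,cols,2).astype(np.float32)
    return cv2.remap(f["img"],m[...,0],m[...,1],cv2.INTER_CUBIC)
E
python3 - <<'E'
from h import *
f=r.grab_frame("top")
v=topview(f,18,350,650,-450,-130,2.4); cv2.imwrite("pics/mat1.png",v)
v=topview(f,26,360,660,-40,420,1.7)
for x in range(400,660,50): cv2.putText(v,str(x),(0,int((660-x)*1.7)),0,.4,(0,255,255)); cv2.line(v,(0,int((660-x)*1.7)),(782,int((660-x)*1.7)),(0,255,255),1)
for y in range(0,420,50): cv2.putText(v,str(y),(int((420-y)*1.7),10),0,.4,(0,255,0)); cv2.line(v,(int((420-y)*1.7),0),(int((420-y)*1.7),510),(0,255,0),1)
cv2.imwrite("pics/car1.png",v)
E
```

```text
(no output)
```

View pics/mat1.png

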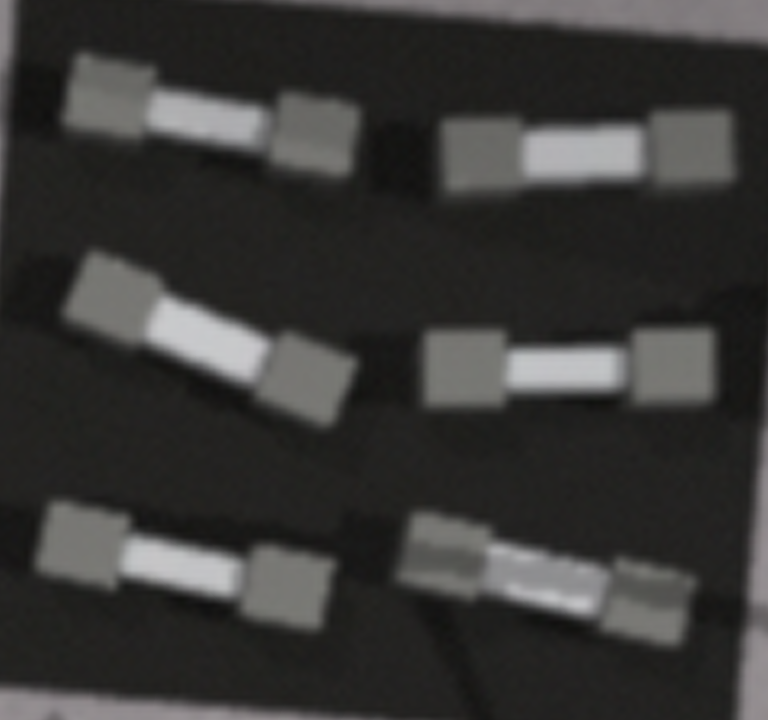

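View pics/car1.png

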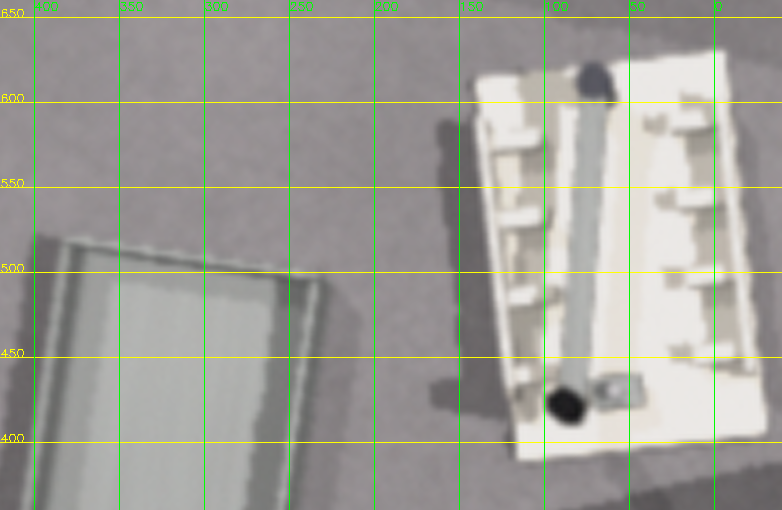

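```bash
cat >> h.py <<'E'
from scipy.optimize import minimize
from scipy import ndimage
def boxc(cx,cy,yaw,lx,ly,z0,z1,ox=0,oy=0):
    P=[]
    for sx in(-.5,.5):
        for sy in(-.5,.5):
            for z in(z0,z1):
                a=ox+sx*lx;b=oy+sy*ly
                P.append([cx+a*np.cos(yaw)-b*np.sin(yaw),cy+a*np.sin(yaw)+b*np.cos(yaw),z])
    return np.array(P)
def render(f,boxes,x0,y0,w,h,s=4):
    m=np.zeros((h*s,w*s),np.uint8)
    for b in boxes:
        p=(w2p(f,b)-[x0,y0]+.5)*s
        cv2.fillConvexPoly(m,cv2.convexHull(np.round(p*16).astype(np.int32)),255,cv2.LINE_AA,4)
    return cv2.resize(m,(w,h),interpolation=cv2.INTER_AREA)/255.
def spec_boxes(x,y,yaw,zc=18):
    return [boxc(x,y,yaw,34,30,zc-15,zc+15,s*43) for s in(-1,1)]+[boxc(x,y,yaw,52,17,zc-8.5,zc+8.5)]
def fitm(f,mask,p0,boxfn,pad=25):
    ys,xs=np.nonzero(mask);x0=max(xs.min()-pad,0);y0=max(ys.min()-pad,0);w=min(xs.max()+pad,640)-x0;h=min(ys.max()+pad,480)-y0
    M=mask[y0:y0+h,x0:x0+w].astype(float)
    def c(p): return np.abs(render(f,boxfn(p[0],p[1],p[2]/100),x0,y0,w,h)-M).sum()
    p=np.array([p0[0],p0[1],p0[2]*100])
    for _ in range(2):
        o=minimize(c,p,method="Nelder-Mead",options=dict(initial_simplex=p+np.array([[0,0,0],[6,0,0],[0,6,0],[0,0,8]])))
        p=o.x
    return np.array([p[0],p[1],p[2]/100]),o.fun/M.sum()
def mat_specs(f,matpose=(496,-288,-.08),zc=18):
    g=f["img"].astype(int)
    m=(g.max(2)>62)
    mm=render(f,[boxc(*matpose,330,350,0,3)],0,0,640,480)>.5
    return m,mm
E
python3 - <<'E'
from h import *
f=r.grab_frame("top")
# mat corner check & specs
out=[]
for d in r.outline_of(f,"spec_a_center"):
    R=d["region"]; ys,xs=np.nonzero(R); print("net",round(d["conf"],2),R.sum(),xs.mean().round(),ys.mean().round())
g=f["img"].max(2)
# erode mat area: specimens are bright blobs surrounded by black
dark=(g<55).astype(np.uint8)
m=np.zeros((480,640),bool); m[175:305,318:458]=(g[175:305,318:458]>62)
lab,n=ndimage.label(m)
for i in range(1,n+1):
    B=lab==i
    if 200<B.sum()<2500:
        ys,xs=np.nonzero(B)
        if ys.min()<=176 or xs.min()<=319 or ys.max()>=303 or xs.max()>=456: continue
        (c,sz,a)=cv2.minAreaRect(np.c_[xs,ys].astype(np.float32))
        w=p2w(f,[[xs.mean(),ys.mean()]],20)[0]
        pts=p2w(f,np.c_[xs,ys],20)[:,:2]; ev=np.linalg.eigh(np.cov(pts.T))[1][:,1]; ev*=np.sign(ev[1])
        p,e=fitm(f,B,[w[0],w[1],np.arctan2(ev[1],ev[0])],spec_boxes)
        print(np.round(p[:2],1),"yaw deg",round(np.degrees(p[2]),1),"res",round(e,3),B.sum()); out.append(p)
np.save("specs0.npy",np.array(out))
h=cv2.cvtColor(f["img"],cv2.COLOR_BGR2HSV)
# carrier base
m=(g>185); m[:,:222]=0;m[:,300:]=0;m[:182]=0;m[282:]=0
m=ndimage.binary_fill_holes(ndimage.binary_closing(m,iterations=3))
lab,n=ndimage.label(m); B=lab==1+np.argmax(ndimage.sum(m,lab,range(1,n+1)))
def car(x,y,a):
    wy=[boxc(x,y,a,142,6,8,34,0,s*71) for s in(-1,1)]
    return [boxc(x,y,a,230,150,0,8)]
p,e=fitm(f,B,[510,61,.105],car); print("carrier",p,np.degrees(p[2]),e)
np.save("car.npy",p)
R=r.outline_of(f,"tray")
for d in R:
    B=d["region"]; ys,xs=np.nonzero(B); print("tray",d["conf"],xs.mean(),ys.mean(),B.sum())
    if B.sum()<2500 : continue
    w=p2w(f,[[xs.mean(),ys.mean()]],17)[0]
    for a in(-.1,):
        p,e=fitm(f,B,[w[0],w[1],a],lambda x,y,a:[boxc(x,y,a,152,180,0,35)]);print(" long y",p,e)
        p,e=fitm(f,B,[w[0],w[1],a],lambda x,y,a:[boxc(x,y,a,180,152,0,35)]);print(" long x",p,e)
v=f["img"].copy()
cv2.imwrite("pics/t.png",cv2.resize(v[210:400,110:310],None,fx=3,fy=3))
E
```

```text
net 0.9 508 419.0 206.0
net 0.16 4674 261.0 233.0
[ 600.9 -217. ] yaw deg 79.5 res 0.158 444
[ 587. -373.] yaw deg 92.5 res 0.218 484
[ 509.4 -216.8] yaw deg 67.5 res 0.158 494
[ 497.2 -366.6] yaw deg 90.5 res 0.11 480
[ 414.6 -206.2] yaw deg 78.0 res 0.082 468
[ 409.4 -356.4] yaw deg 76.6 res 0.144 501
carrier [5.12839417e+02 5.81901312e+01 1.14052294e-01] 6.534715107027966 0.055830382467452394
tray 0.79 162.8911202516332 265.1212194531817 4133
 long y [4.21411435e+02 3.19522080e+02 4.55904811e-02] 0.25823619551861393
 long x [ 4.20851319e+02  3.17625779e+02 -1.61654494e-01] 0.029712073554318895
tray 0.67 157.25774024929635 351.1580217129071 2487
tray 0.63 278.2906724511931 136.3817787418655 461
```

View pics/t.png

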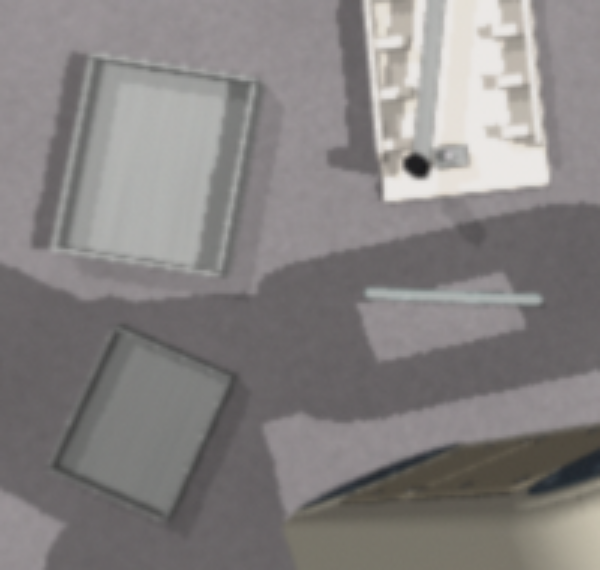

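```bash
cat >> h.py <<'E'
def go(*tgts,start=None):
    """rows (tx,ty,tz cm, turn deg) from the present pose to world x,y,z,yaw(deg) targets"""
    if start is None:
        s=r.sense(); p=s["eef_pos"]; yaw=np.degrees(s["tcp_rot"][2]); print("t",round(s["clock"],2),"tcp",np.round(p,1),"yaw",round(yaw,1),"rp",np.round(s["tcp_rot"][:2],3),"open mm",round(85*s["opening"],1),"F",np.round(s["contact_force"],1),"q6",round(s["qpos"][5],2))
    else: p,yaw=start
    a=np.radians(yaw); X=np.array([np.cos(a),np.sin(a),0]);Y=np.array([np.sin(a),-np.cos(a),0])
    for t in tgts:
        d=np.array(t[:3])-p
        tw=(yaw-t[3]+180)%360-180
        print("  ->",t,":",np.round([d@X/10,d@Y/10,-d[2]/10,tw],2).tolist())
E
python3 - <<'E'
from h import *
H=np.array([604,68.7]);R=190
go((418,79.7,180,176.7))
for b in np.radians([176.7]): print(H+R*np.array([np.cos(b),np.sin(b)]))
f=r.grab_frame("top")
print(p2w(f,[[505,287],[628,277],[585,285]],0))
v=f["img"].copy()
S=np.load("specs0.npy")
for p in S:
    for b in spec_boxes(*p): cv2.polylines(v,[cv2.convexHull(np.round(w2p(f,b)).astype(int).astype(np.int32))],True,(0,0,255))
c=np.load("car.npy");cv2.polylines(v,[np.round(w2p(f,boxc(*c,230,150,8,8)[::2][[0,1,3,2]])).astype(np.int32)],True,(0,0,255))
cv2.imwrite("pics/ov.png",cv2.resize(v[170:310,220:470],None,fx=3.2,fy=3.2))
E
```

```text
t 1.05 tcp [ 232.3 -580.2  231.3] yaw 21.8 rp [ 3.142 -0.   ] open mm 85.2 F [ 0.1  0.4 -0. ] q6 -0.0
  -> (418, 79.7, 180, 176.7) : [41.77, -54.37, 5.13, -154.88]
[414.31505484  79.63716512]
[[ 367.33842233 -602.82909379    0.        ]
 [ 396.52383613 -931.3568305     0.        ]
 [ 374.2239925  -816.25326637    0.        ]]
```

View pics/ov.png

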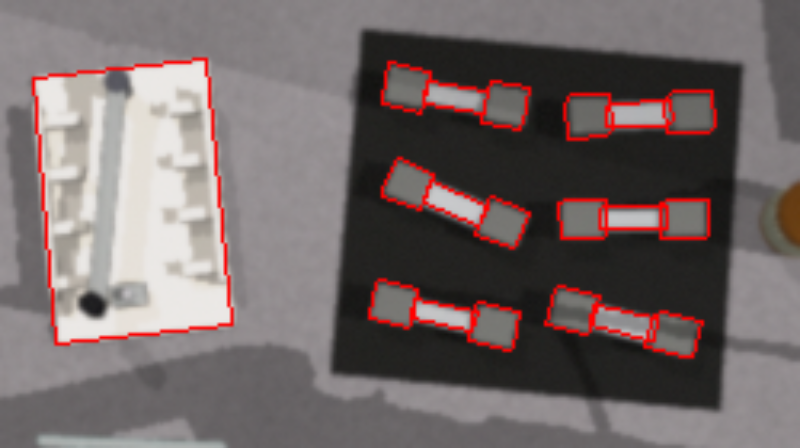

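>>> {"api": "move_arm", "payload": {
  "targets": [0, 41.8, -54.4, 5.1, -155, 0, 41.8, -54.4, 5.1, -155, 0, 41.8, -54.4, 5.1, -155, 0, 41.8, -54.4, 5.1, -155, 0, 41.8, -54.4, 5.1, -155, 0, 41.8, -54.4, 5.1, -155, 0, 41.8, -54.4, 5.1, -155, 0, 41.8, -54.4, 5.1, -155, 0, 41.8, -54.4, 5.1, -155, 0, 41.8, -54.4, 5.1, -155],
  "squeeze": 40
}}

```text
clock: 2.1
eef_pos: [367.7, -98.5, 194.5]
tcp_rot: [3.14, 0.001, 1.886]
contact_force: [1.6, -1.0, -0.8]
opening: 0.498
```

Run:
```python
from h import *
go((415,79.7,180,176.7),(415,79.7,62,176.7))
```

```text
t 2.1 tcp [367.7 -98.5 194.5] yaw 108.1 rp [3.14e+00 1.00e-03] open mm 42.3 F [ 1.6 -1.  -0.8] q6 -0.58
  -> (415, 79.7, 180, 176.7) : [15.47, 10.03, 1.45, -68.61]
  -> (415, 79.7, 62, 176.7) : [15.47, 10.03, 13.25, -68.61]
```

>>> {"api": "move_arm", "payload": {
  "targets": [0, 15.4, 10, 1.4, -68.6, 0, 15.4, 10, 1.4, -68.6, 0, 15.4, 10, 1.4, -68.6, 0, 15.4, 10, 1.4, -68.6, 0, 15.4, 10, 1.4, -68.6, 0, 15.4, 10, 1.4, -68.6, 0, 15.4, 10, 1.4, -68.6, 0, 15.4, 10, 1.4, -68.6, 0, 15.4, 10, 1.4, -68.6, 0, 15.4, 10, 1.4, -68.6]
}}

```text
clock: 3.1
eef_pos: [415.7, 76.9, 180.3]
tcp_rot: [3.142, 0.0, 3.074]
contact_force: [-0.2, 0.7, -0.5]
opening: 0.502
```

Run:
```python
from h import *
go((415,79.7,180,176.7),(415,79.7,62,176.7))
f=r.grab_frame("scene"); cv2.imwrite("pics/s1.png",f["img"])
```

```text
t 3.1 tcp [415.7  76.9 180.3] yaw 176.1 rp [3.142 0.   ] open mm 42.7 F [-0.2  0.7 -0.5] q6 -1.32
  -> (415, 79.7, 180, 176.7) : [0.09, 0.27, 0.03, -0.59]
  -> (415, 79.7, 62, 176.7) : [0.09, 0.27, 11.83, -0.59]
```

View pics/s1.png

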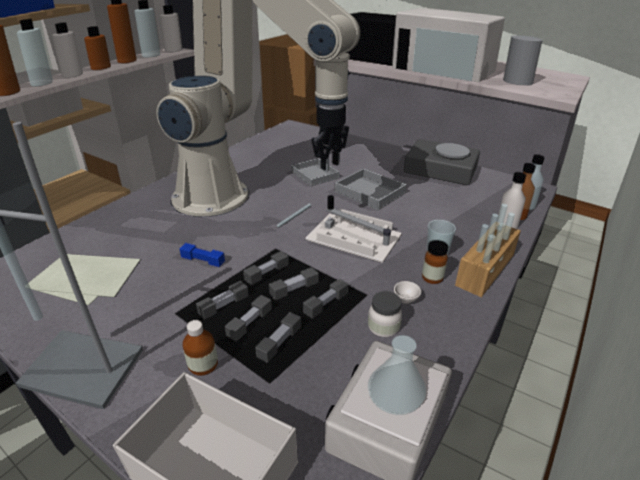

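The scene view shows the open gripper at about (331, 160), directly over the handle at (331, 202). I'll lower it around the handle.

>>> {"api": "move_arm", "payload": {
  "targets": [0, 0.1, 0.27, 4, -0.6, 0, 0.1, 0.27, 8, -0.6, 0, 0.1, 0.27, 11.8, -0.6, 0, 0.1, 0.27, 11.8, -0.6, 0, 0.1, 0.27, 11.8, -0.6]
}}

```text
clock: 3.65
eef_pos: [414.6, 79.6, 62.4]
tcp_rot: [-3.141, -0.002, 3.087]
contact_force: [-0.2, 0.4, 1.0]
opening: 0.498
```

Run:
```python
from h import *
H=np.array([604,68.7]);R=189.5
T=[]
for i in range(1,21):
    b=176.7-77*i/20; T.append((*np.round(H+R*np.array([np.cos(np.radians(b)),np.sin(np.radians(b))]),1),62,round(b,1)))
go(*T)
f=r.grab_frame("scene"); cv2.imwrite("pics/s2.png",f["img"][100:300,200:460])
```

```text
t 3.65 tcp [414.6  79.6  62.4] yaw 176.9 rp [-3.141e+00 -2.000e-03] open mm 42.3 F [-0.2  0.4  1. ] q6 -1.33
  -> (np.float64(416.0), np.float64(92.3), 62, 172.8) : [-0.07, 1.28, 0.04, 4.06]
  -> (np.float64(418.0), np.float64(104.9), 62, 169.0) : [-0.2, 2.55, 0.04, 7.86]
  -> (np.float64(420.8), np.float64(117.3), 62, 165.1) : [-0.42, 3.8, 0.04, 11.76]
  -> (np.float64(424.5), np.float64(129.5), 62, 161.3) : [-0.72, 5.04, 0.04, 15.56]
  -> (np.float64(429.0), np.float64(141.4), 62, 157.4) : [-1.1, 6.25, 0.04, 19.46]
  -> (np.float64(434.3), np.float64(153.0), 62, 153.6) : [-1.57, 7.44, 0.04, 23.26]
  -> (np.float64(440.3), np.float64(164.2), 62, 149.8) : [-2.11, 8.59, 0.04, 27.06]
  -> (np.float64(447.1), np.float64(174.9), 62, 145.9) : [-2.73, 9.7, 0.04, 30.96]
  -> (np.float64(454.6), np.float64(185.2), 62, 142.0) : [-3.42, 10.77, 0.04, 34.86]
  -> (np.float64(462.7), np.float64(195.0), 62, 138.2) : [-4.17, 11.79, 0.04, 38.66]
  -> (np.float64(471.5), np.float64(204.2), 62, 134.3) : [-5.0, 12.76, 0.04, 42.56]
  -> (np.float64(480.9), np.float64(212.8), 62, 130.5) : [-5.89, 13.67, 0.04, 46.36]
  -> (np.float64(490.9), np.float64(220.7), 62, 126.6) : [-6.85, 14.51, 0.04, 50.26]
  -> (np.float64(501.3), np.float64(228.0), 62, 122.8) : [-7.85, 15.29, 0.04, 54.06]
  -> (np.float64(512.3), np.float64(234.5), 62, 118.9) : [-8.91, 16.0, 0.04, 57.96]
  -> (np.float64(523.6), np.float64(240.3), 62, 115.1) : [-10.01, 16.64, 0.04, 61.76]
  -> (np.float64(535.3), np.float64(245.3), 62, 111.2) : [-11.15, 17.21, 0.04, 65.66]
  -> (np.float64(547.3), np.float64(249.5), 62, 107.4) : [-12.32, 17.69, 0.04, 69.46]
  -> (np.float64(559.6), np.float64(252.9), 62, 103.5) : [-13.53, 18.1, 0.04, 73.36]
  -> (np.float64(572.1), np.float64(255.5), 62, 99.7) : [-14.77, 18.43, 0.04, 77.16]
```

View pics/s2.png

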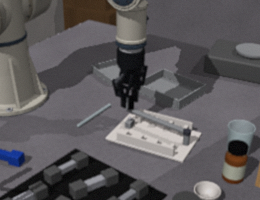

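>>> {"api": "move_arm", "payload": {
  "targets": [0, -0.07, 1.28, 0, 4, 0, -0.2, 2.55, 0, 8, 0, -0.42, 3.8, 0, 11.8, 0, -0.72, 5.04, 0, 15.6, 0, -1.1, 6.25, 0, 19.5, 0, -1.57, 7.44, 0, 23.3, 0, -2.11, 8.59, 0, 27, 0, -2.73, 9.7, 0, 31, 0, -3.42, 10.77, 0, 34.9, 0, -3.42, 10.77, 0, 34.9]
}}

```text
clock: 4.7
eef_pos: [457.3, 187.1, 64.9]
tcp_rot: [3.137, 0.003, 2.478]
contact_force: [-0.1, 0.1, 0.4]
opening: 0.497
```

Run:
```python
from h import *
H=np.array([604,68.7]);R=189.5
T=[]
for i in range(10,21):
    b=176.7-77*i/20; T.append((*np.round(H+R*np.array([np.cos(np.radians(b)),np.sin(np.radians(b))]),1),62,round(b,1)))
go(*T)
f=r.grab_frame("scene"); cv2.imwrite("pics/s3.png",cv2.resize(f["img"][100:300,250:460],None,fx=2,fy=2))
```

```text
t 4.7 tcp [457.3 187.1  64.9] yaw 142.0 rp [3.137e+00 3.000e-03] open mm 42.2 F [-0.1  0.1  0.4] q6 -0.52
  -> (np.float64(462.7), np.float64(195.0), 62, 138.2) : [0.07, 0.95, 0.29, 3.8]
  -> (np.float64(471.5), np.float64(204.2), 62, 134.3) : [-0.06, 2.22, 0.29, 7.7]
  -> (np.float64(480.9), np.float64(212.8), 62, 130.5) : [-0.27, 3.48, 0.29, 11.5]
  -> (np.float64(490.9), np.float64(220.7), 62, 126.6) : [-0.57, 4.72, 0.29, 15.4]
  -> (np.float64(501.3), np.float64(228.0), 62, 122.8) : [-0.94, 5.93, 0.29, 19.2]
  -> (np.float64(512.3), np.float64(234.5), 62, 118.9) : [-1.41, 7.12, 0.29, 23.1]
  -> (np.float64(523.6), np.float64(240.3), 62, 115.1) : [-1.94, 8.27, 0.29, 26.9]
  -> (np.float64(535.3), np.float64(245.3), 62, 111.2) : [-2.56, 9.39, 0.29, 30.8]
  -> (np.float64(547.3), np.float64(249.5), 62, 107.4) : [-3.25, 10.46, 0.29, 34.6]
  -> (np.float64(559.6), np.float64(252.9), 62, 103.5) : [-4.01, 11.48, 0.29, 38.5]
  -> (np.float64(572.1), np.float64(255.5), 62, 99.7) : [-4.83, 12.46, 0.29, 42.3]
```

View pics/s3.png

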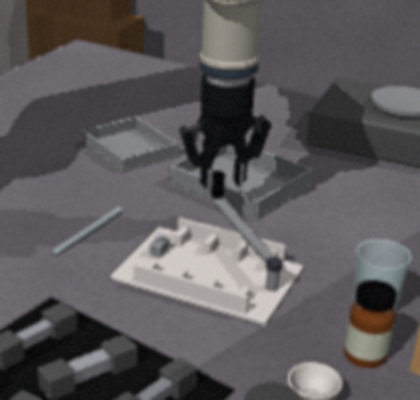

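The bar is following: the handle is now at crop (218, 183), between the fingers. I'll continue the arc.

>>> {"api": "move_arm", "payload": {
  "targets": [0, 0, 0.95, 0.1, 3.8, 0, -0.06, 2.22, 0.2, 7.7, 0, -0.27, 3.48, 0.2, 11.5, 0, -0.57, 4.72, 0.2, 15.4, 0, -0.94, 5.93, 0.2, 19.2, 0, -1.41, 7.12, 0.2, 23, 0, -1.94, 8.27, 0.2, 27, 0, -2.56, 9.39, 0.2, 31, 0, -3.25, 10.46, 0.2, 34.6, 0, -4, 11.5, 0.2, 38.5]
}}

```text
clock: 5.75
eef_pos: [557.2, 251.1, 61.5]
tcp_rot: [3.141, -0.0, 1.806]
contact_force: [-0.5, 0.1, 0.1]
opening: 0.502
```

>>> {"api": "move_arm", "payload": {
  "targets": [0, -0.3, 1, 0, 4, 0, -0.6, 1.8, 0, 6, 0, -0.6, 1.8, 0, 6, 0, -0.6, 1.3, 0, 6, 0, -0.6, 1.3, 0, 6, 0, -0.6, 1.3, -5, 6, 0, -0.6, 1.3, -10, 6, 0, -0.6, 1.3, -10, 6]
}}

```text
clock: 6.55
eef_pos: [574.2, 250.3, 167.1]
tcp_rot: [3.132, -0.003, 1.704]
contact_force: [0.3, -0.2, 0.1]
opening: 0.502
```

Run:
```python
from h import *
go()
f=r.grab_frame("scene"); cv2.imwrite("pics/s4.png",cv2.resize(f["img"][100:300,250:460],None,fx=2,fy=2))
f=r.grab_frame("top"); cv2.imwrite("pics/t4.png",f["img"])
for d in r.mark_of(f,"handle")[:2]+r.mark_of(f,"hinge")[:2]: print(d)
```

```text
t 6.55 tcp [574.2 250.3 167.1] yaw 97.6 rp [ 3.132e+00 -3.000e-03] open mm 42.6 F [ 0.3 -0.2  0.1] q6 0.28
{'position': [567.3, 250.6, 69.8], 'conf': 0.62}
{'position': [598.0, 69.2, 45.2], 'conf': 0.71}
```

View pics/t4.png

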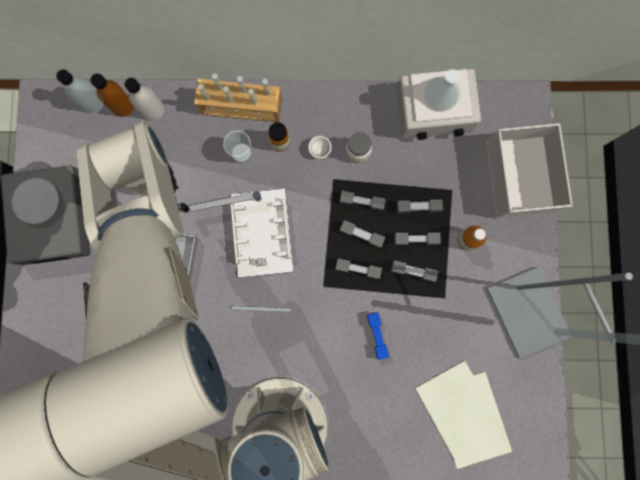

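The bar is open: the handle is at (184, 207) and the bar clears all three slots. All six specimens are undisturbed. I'll head to the first specimen.

```bash
cat >> h.py <<'E'
def find_specs(f):
    g=f["img"].max(2); m=np.zeros((480,640),bool); m[175:305,318:458]=(g[175:305,318:458]>62)
    lab,n=ndimage.label(m); out=[]
    for i in range(1,n+1):
        B=lab==i
        if not 200<B.sum()<1500: continue
        ys,xs=np.nonzero(B)
        if ys.min()<=176 or xs.min()<=319 or ys.max()>=303 or xs.max()>=456: continue
        w=p2w(f,[[xs.mean(),ys.mean()]],20)[0]
        pts=p2w(f,np.c_[xs,ys],20)[:,:2]; ev=np.linalg.eigh(np.cov(pts.T))[1][:,1]; ev*=np.sign(ev[1])
        p,e=fitm(f,B,[w[0],w[1],np.arctan2(ev[1],ev[0])],spec_boxes)
        out.append((*np.round(p[:2],1),round(np.degrees(p[2]),1),round(e,2),int(B.sum())))
    for o in out: print("spec",*o)
    return out
E
python3 - <<'E'
from h import *
f=r.grab_frame("top"); find_specs(f)
go((600,-217,120,79.5))
cv2.imwrite("pics/slots.png",topview(f,26,380,640,-30,150,3))
E
```

```text
spec 600.6 -216.7 78.9 0.19 428
spec 586.4 -373.3 93.9 0.25 455
spec 509.3 -216.7 66.9 0.16 481
spec 496.6 -366.4 90.1 0.13 467
spec 414.6 -206.1 77.9 0.09 461
spec 409.4 -356.5 76.6 0.16 487
t 6.8 tcp [569.7 248.3 158.7] yaw 97.6 rp [-3.139e+00  1.000e-03] open mm 42.3 F [ 0.3 -0.2 -0. ] q6 0.28
  -> (600, -217, 120, 79.5) : [-46.52, -3.14, 3.87, 18.09]
```

View pics/slots.png

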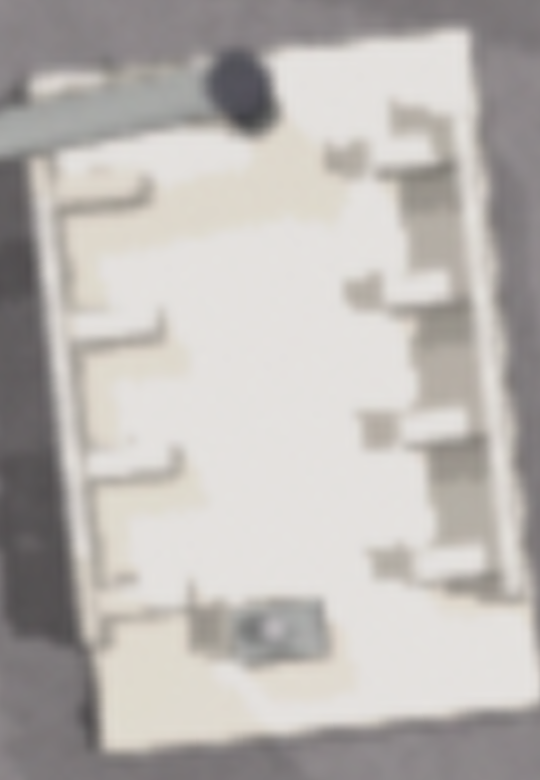

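>>> {"api": "move_arm", "payload": {
  "targets": [0.2, -46.5, -3.1, 3.9, 18, 0.2, -46.5, -3.1, 3.9, 18, 0.2, -46.5, -3.1, 3.9, 18, 0.2, -46.5, -3.1, 3.9, 18, 0.2, -46.5, -3.1, 3.9, 18, 0.2, -46.5, -3.1, 3.9, 18, 0.2, -46.5, -3.1, 3.9, 18, 0.2, -46.5, -3.1, 3.9, 18, 0.2, -46.5, -3.1, 3.9, 18, 0.2, -46.5, -3.1, 3.9, 18]
}}

```text
clock: 7.8
eef_pos: [600.2, -220.2, 119.1]
tcp_rot: [-3.139, 0.0, 1.386]
contact_force: [0.4, 0.1, 0.4]
opening: 0.602
```

>>> {"api": "move_arm", "payload": {
  "targets": [0.2, 0, 0, 0, 0, 0.2, 0, 0, 0, 0, 0.2, 0, 0, 0, 0]
}}

```text
clock: 8.1
eef_pos: [601.0, -214.7, 120.7]
tcp_rot: [-3.14, -0.001, 1.39]
contact_force: [0.1, 0.9, -0.2]
opening: 0.6
```

Run:
```python
from h import *
go((600.6,-216.8,8,79))
f=r.grab_frame("scene"); cv2.imwrite("pics/s5.png",cv2.resize(f["img"][150:350,200:420],None,fx=3,fy=3))
```

```text
t 8.1 tcp [ 601.  -214.7  120.7] yaw 79.6 rp [-3.14e+00 -1.00e-03] open mm 51.0 F [ 0.1  0.9 -0.2] q6 -0.16
  -> (600.6, -216.8, 8, 79) : [-0.21, -0.01, 11.27, 0.63]
```

View pics/s5.png

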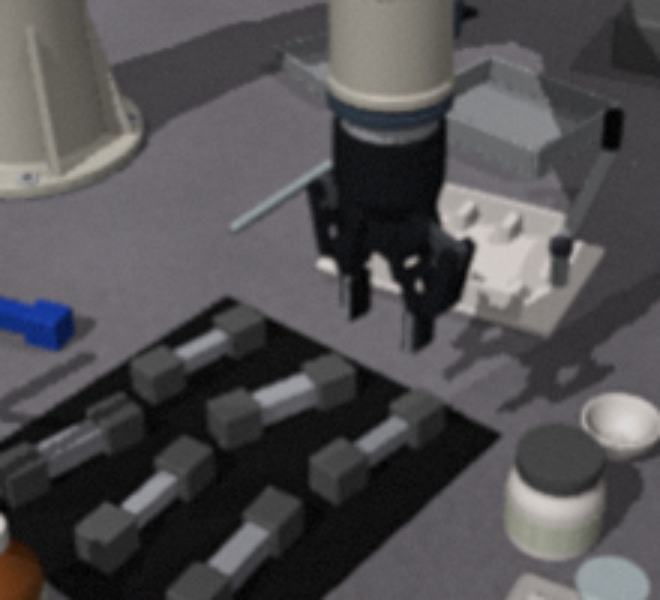

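The fingers are above the far-left specimen and straddle its middle. Next: descend and pinch.

>>> {"api": "move_arm", "payload": {
  "targets": [0.2, -0.2, 0, 5, 0.6, 0.2, -0.2, 0, 9, 0.6, 0.2, -0.2, 0, 11.2, 0.6, 0.2, -0.2, 0, 11.2, 0.6, -1, -0.2, 0, 11.2, 0.6, -1, -0.2, 0, 11.2, 0.6, -1, -0.2, 0, 11.2, 0.6, -1, -0.2, 0, 11.2, 0.6, -1, -0.2, 0, 11.2, 0.6],
  "squeeze": 60
}}

```text
clock: 9.05
eef_pos: [602.5, -218.5, 11.4]
tcp_rot: [3.138, 0.0, 1.378]
contact_force: [-1.1, 2.9, 7.0]
opening: 0.153
```

Run:
```python
from h import *
go()
```

```text
t 9.05 tcp [ 602.5 -218.5   11.4] yaw 79.0 rp [3.138 0.   ] open mm 13.0 F [-1.1  2.9  7. ] q6 -0.16
```

>>> {"api": "move_arm", "payload": {
  "targets": [-1, 0, 0, 0, 0, -1, 0, 0, 0, 0, -1, 0, 0, 0, 0]
}}

```text
clock: 9.35
eef_pos: [602.5, -218.5, 11.4]
tcp_rot: [3.138, 0.0, 1.378]
contact_force: [0.7, 1.8, 7.5]
opening: 0.155
```

Run:
```python
from h import *
go((602,-218,130,79))
```

```text
t 9.35 tcp [ 602.5 -218.5   11.4] yaw 79.0 rp [3.138 0.   ] open mm 13.2 F [0.7 1.8 7.5] q6 -0.16
  -> (602, -218, 130, 79) : [0.04, -0.06, -11.86, -0.04]
```

>>> {"api": "move_arm", "payload": {
  "targets": [-1, 0, 0, -3, 0, -1, 0, 0, -7, 0, -1, 0, 0, -12, 0, -1, 0, 0, -12, 0, -1, 0, 0, -12, 0]
}}

```text
clock: 9.85
eef_pos: [602.2, -218.7, 131.5]
tcp_rot: [3.137, 0.001, 1.378]
contact_force: [-0.1, 0.4, -2.4]
opening: 0.158
```

Run:
```python
from h import *
go((470.3,309.9,130,80.7))
f=r.grab_frame("scene"); cv2.imwrite("pics/s6.png",cv2.resize(f["img"][150:350,200:420],None,fx=3,fy=3))
f=r.grab_frame("top"); find_specs(f)
```

```text
t 9.85 tcp [ 602.2 -218.7  131.5] yaw 79.0 rp [3.137e+00 1.000e-03] open mm 13.4 F [-0.1  0.4 -2.4] q6 -0.16
  -> (470.3, 309.9, 130, 80.7) : [49.36, -23.07, 0.15, -1.74]
spec 496.9 -367.0 92.4 0.22 420
spec 409.1 -356.8 77.3 0.29 424
```

View pics/s6.png

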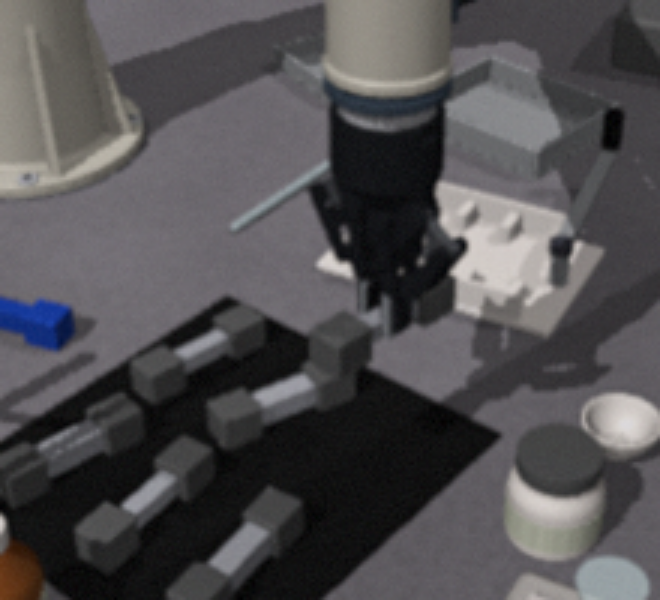

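Run:
```python
from h import *
f=r.grab_frame("top"); f0=dict(f); f0["img"]=cv2.imread("pics/top0.png")
for p in np.load("specs0.npy"):
    # straight view along the axis at z=27
    ws=[]
    u=np.array([np.cos(p[2]),np.sin(p[2])]);v=np.array([-u[1],u[0]])
    t=np.arange(-40,40,.25); prof=0
    for s in np.arange(-16,17,2):
        P=np.c_[p[0]+u[0]*s+v[0]*t,p[1]+u[1]*s+v[1]*t,np.full(len(t),27)]
        m=w2p(f0,P).astype(np.float32)[None]
        prof=prof+cv2.remap(f0["img"],m[...,0],m[...,1],cv2.INTER_LINEAR).max(2)[0].astype(float)
    prof/=17; b=np.percentile(prof,10)
    a=(prof-b)*(prof>b+6); print(np.round(p[:2]), "half-max width",(prof>(b+prof.max())/2).sum()*.25, "area width", round(a.sum()*.25/np.sort(prof)[-30:].mean(),1))
```

```text
[ 601. -217.] half-max width 17.5 area width 14.4
[ 587. -373.] half-max width 21.5 area width 17.6
[ 509. -217.] half-max width 21.25 area width 18.1
[ 497. -367.] half-max width 17.25 area width 14.4
[ 415. -206.] half-max width 17.0 area width 16.3
[ 409. -356.] half-max width 21.5 area width 17.0
```

The top-view widths of the bare middles agree with the gauge: about 17 mm for the specimens at x = 601, 497 and 415 (eaten), and about 21.5 mm for the others (sound). This one is eaten, so it goes to the tray.

>>> {"api": "move_arm", "payload": {
  "targets": [-1, 49.4, -23, 0, -1.7, -1, 49.4, -23, 0, -1.7, -1, 49.4, -23, 0, -1.7, -1, 49.4, -23, 0, -1.7, -1, 49.4, -23, 0, -1.7, -1, 49.4, -23, 0, -1.7, -1, 49.4, -23, 0, -1.7, -1, 49.4, -23, 0, -1.7, -1, 49.4, -23, 0, -1.7, -1, 49.4, -23, 0, -1.7]
}}

```text
clock: 11.0
eef_pos: [479.1, 268.5, 127.8]
tcp_rot: [-3.14, 0.002, 1.408]
contact_force: [0.9, 0.7, -1.4]
opening: 0.154
```

Run:
```python
from h import *
go((470.3,309.9,130,80.7))
```

```text
t 11.0 tcp [479.1 268.5 127.8] yaw 80.7 rp [-3.14e+00  2.00e-03] open mm 13.1 F [ 0.9  0.7 -1.4] q6 0.67
  -> (470.3, 309.9, 130, 80.7) : [3.95, -1.54, -0.22, -0.04]
```

>>> {"api": "move_arm", "payload": {
  "targets": [-1, 4, -1.7, -0.2, 0, -1, 4, -1.7, -0.2, 0, -1, 4, -1.7, -0.2, 0, -1, 4, -1.7, -0.2, 0]
}}

```text
clock: 11.4
eef_pos: [469.9, 308.1, 130.1]
tcp_rot: [-3.14, 0.002, 1.408]
contact_force: [0.2, -0.1, -0.8]
opening: 0.156
```

Run:
```python
from h import *
go((470.3,309.9,14,80.7))
f=r.grab_frame("scene"); cv2.imwrite("pics/s7.png",cv2.resize(f["img"][50:250,250:470],None,fx=3,fy=3))
f=r.grab_frame("top"); cv2.imwrite("pics/t7.png",f["img"]); find_specs(f)
```

```text
t 11.4 tcp [469.9 308.1 130.1] yaw 80.7 rp [-3.14e+00  2.00e-03] open mm 13.3 F [ 0.2 -0.1 -0.8] q6 0.74
  -> (470.3, 309.9, 14, 80.7) : [0.19, 0.01, 11.61, -0.05]
spec 586.8 -373.9 93.0 0.23 474
spec 509.6 -217.0 67.0 0.17 488
spec 497.0 -366.6 90.6 0.12 475
spec 414.5 -206.4 78.1 0.08 466
spec 409.5 -356.5 76.6 0.15 493
```

View pics/s7.png

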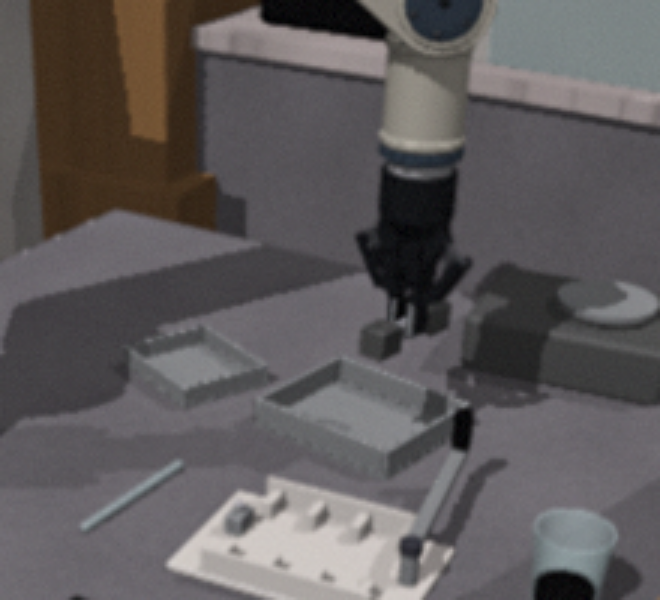

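>>> {"api": "move_arm", "payload": {
  "targets": [-1, 0.2, 0, 4, 0, -1, 0.2, 0, 8, 0, -1, 0.2, 0, 10, 0, -1, 0.2, 0, 11.5, 0, -1, 0.2, 0, 11.5, 0, -0.25, 0.2, 0, 11.5, 0, -0.25, 0.2, 0, 11.5, 0, -0.25, 0.2, 0, 11.5, 0, -0.25, 0.2, 0, 7, 0, -0.25, 0.2, 0, 2, 0]
}}

```text
clock: 12.5
eef_pos: [469.6, 310.5, 111.5]
tcp_rot: [-3.139, 0.002, 1.408]
contact_force: [1.6, 1.5, 0.0]
opening: 0.372
```

Run:
```python
from h import *
f=r.grab_frame("scene"); cv2.imwrite("pics/s8.png",cv2.resize(f["img"][50:250,250:470],None,fx=3,fy=3))
go((509.6,-217,120,67))
```

```text
t 12.55 tcp [473.9 313.4 120.4] yaw 80.7 rp [ 3.135 -0.006] open mm 32.0 F [4.4 2.5 7.6] q6 0.74
  -> (509.6, -217, 120, 67) : [-51.76, 12.12, 0.04, 13.67]
```

View pics/s8.png

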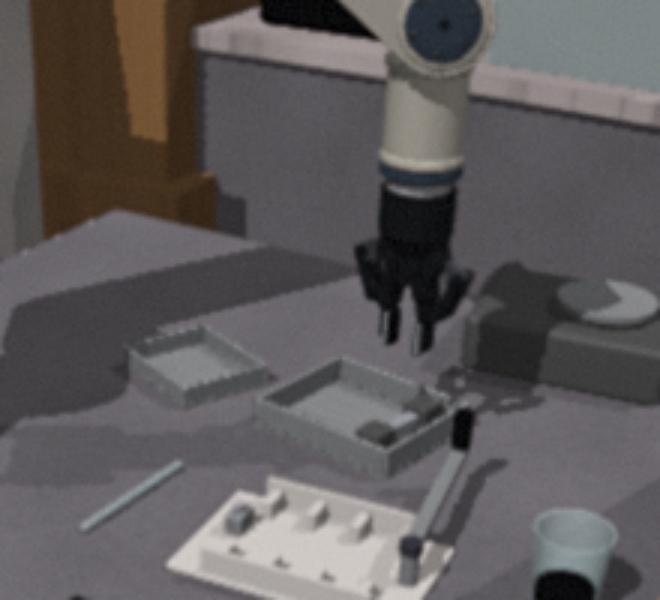

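Specimen 1 lies in the tray at crop (400, 420). On to the next one, at (510, -217).

>>> {"api": "move_arm", "payload": {
  "targets": [0.2, -51.8, 12.3, -1, 13.7, 0.2, -51.8, 12.3, -1, 13.7, 0.2, -51.8, 12.3, -1, 13.7, 0.2, -51.8, 12.3, -1, 13.7, 0.2, -51.8, 12.3, -1, 13.7, 0.2, -51.8, 12.3, -1, 13.7, 0.2, -51.8, 12.3, -1, 13.7, 0.2, -51.8, 12.3, -1, 13.7, 0.2, -51.8, 12.3, -1, 13.7, 0.2, -51.8, 12.3, -1, 13.7]
}}

```text
clock: 13.55
eef_pos: [506.0, -189.7, 121.7]
tcp_rot: [3.14, -0.0, 1.169]
contact_force: [0.3, 0.6, -0.0]
opening: 0.599
```

Run:
```python
from h import *
go((509.6,-217,120,67))
```

```text
t 13.55 tcp [ 506.  -189.7  121.7] yaw 67.0 rp [ 3.14 -0.  ] open mm 51.0 F [ 0.3  0.6 -0. ] q6 0.04
  -> (509.6, -217, 120, 67) : [-2.37, 1.4, 0.17, -0.04]
```

>>> {"api": "move_arm", "payload": {
  "targets": [0.2, -2.4, 1.2, 0, 0, 0.2, -2.4, 1.2, 0, 0, 0.2, -2.4, 1.2, 0, 0, 0.2, -2.4, 1.2, 0, 0]
}}

```text
clock: 13.95
eef_pos: [507.3, -213.3, 120.8]
tcp_rot: [-3.141, -0.0, 1.169]
contact_force: [0.5, 0.0, 0.7]
opening: 0.601
```

Run:
```python
from h import *
go((509.6,-217,9,67))
f=r.grab_frame("scene"); cv2.imwrite("pics/s9.png",cv2.resize(f["img"][150:350,200:420],None,fx=3,fy=3))
```

```text
t 13.95 tcp [ 507.3 -213.3  120.8] yaw 67.0 rp [-3.141 -0.   ] open mm 51.1 F [0.5 0.  0.7] q6 0.0
  -> (509.6, -217, 9, 67) : [-0.25, 0.36, 11.18, -0.01]
```

View pics/s9.png

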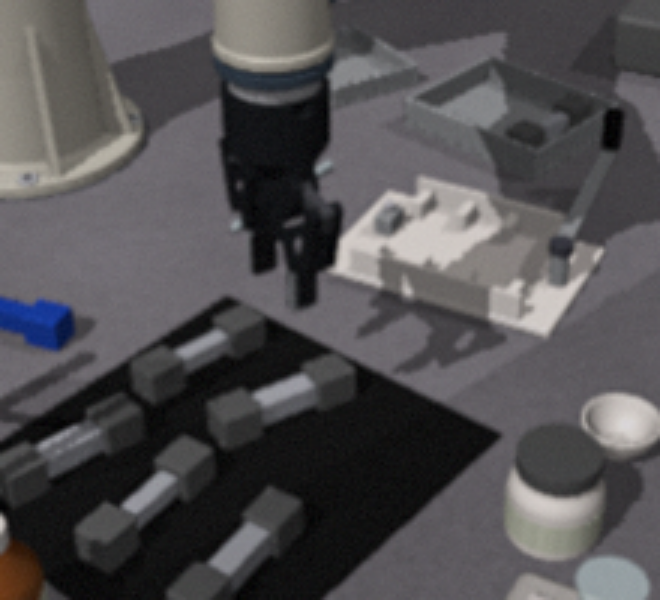

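>>> {"api": "move_arm", "payload": {
  "targets": [0.2, -0.25, 0.35, 4, 0, 0.2, -0.25, 0.35, 8, 0, 0.2, -0.25, 0.35, 11, 0, 0.2, -0.25, 0.35, 11, 0, -1, -0.25, 0.35, 11, 0, -1, -0.25, 0.35, 11, 0, -1, -0.25, 0.35, 11, 0, -1, -0.25, 0.35, 11, 0, -1, -0.25, 0.35, 11, 0, -1, -0.25, 0.35, 11, 0]
}}

```text
clock: 15.0
eef_pos: [511.0, -218.2, 12.6]
tcp_rot: [3.138, -0.0, 1.169]
contact_force: [-0.4, 3.1, 7.8]
opening: 0.209
```

Run:
```python
from h import *
go()
```

```text
t 15.0 tcp [ 511.  -218.2   12.6] yaw 67.0 rp [ 3.138 -0.   ] open mm 17.8 F [-0.4  3.1  7.8] q6 -0.0
```

Opening 17.8 mm means sound (the eaten one read 13.2). Lift and take it to slot 2.

>>> {"api": "move_arm", "payload": {
  "targets": [-1, 0, 0, -3, 0, -1, 0, 0, -7, 0, -1, 0, 0, -11, 0, -1, 0, 0, -11, 0, -1, 0, 0, -11, 0]
}}

```text
clock: 15.5
eef_pos: [510.5, -218.3, 122.4]
tcp_rot: [3.138, 0.0, 1.169]
contact_force: [-0.2, 0.5, -1.4]
opening: 0.203
```

Run:
```python
from h import *
go((559.7,64.2,125,96.5))
```

```text
t 15.5 tcp [ 510.5 -218.3  122.4] yaw 67.0 rp [3.138 0.   ] open mm 17.3 F [-0.2  0.5 -1.4] q6 -0.0
  -> (559.7, 64.2, 125, 96.5) : [27.92, -6.53, -0.26, -29.54]
```

>>> {"api": "move_arm", "payload": {
  "targets": [-1, 27.9, -6.5, 0, -29.5, -1, 27.9, -6.5, 0, -29.5, -1, 27.9, -6.5, 0, -29.5, -1, 27.9, -6.5, 0, -29.5, -1, 27.9, -6.5, 0, -29.5, -1, 27.9, -6.5, 0, -29.5, -1, 27.9, -6.5, 0, -29.5, -1, 27.9, -6.5, 0, -29.5, -1, 27.9, -6.5, 0, -29.5, -1, 27.9, -6.5, 0, -29.5]
}}

```text
clock: 16.5
eef_pos: [558.6, 63.0, 120.2]
tcp_rot: [-3.141, 0.0, 1.682]
contact_force: [-0.7, 0.4, -1.3]
opening: 0.207
```

Run:
```python
from h import *
go((559.7,64.2,60,96.5),(559.7,64.2,18,96.5))
f=r.grab_frame("scene"); cv2.imwrite("pics/s10.png",cv2.resize(f["img"][100:300,250:470],None,fx=3,fy=3))
```

```text
t 16.5 tcp [558.6  63.  120.2] yaw 96.4 rp [-3.141  0.   ] open mm 17.6 F [-0.7  0.4 -1.3] q6 -0.0
  -> (559.7, 64.2, 60, 96.5) : [0.1, 0.12, 6.02, -0.12]
  -> (559.7, 64.2, 18, 96.5) : [0.1, 0.12, 10.22, -0.12]
```

View pics/s10.png

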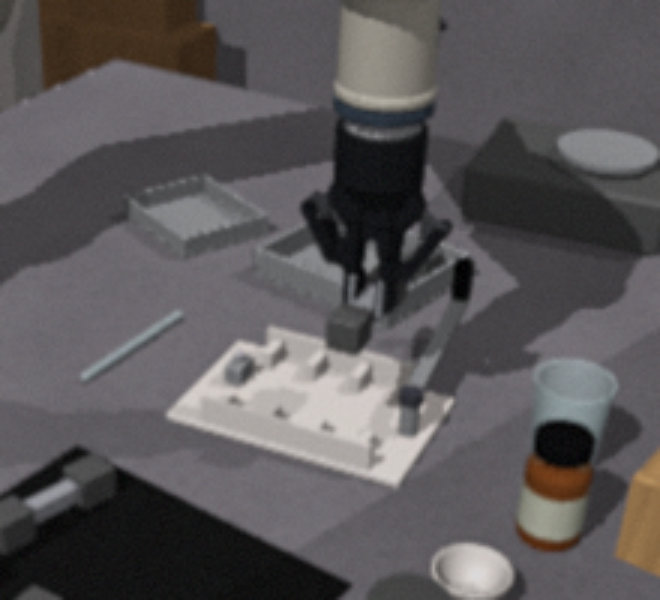

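>>> {"api": "move_arm", "payload": {
  "targets": [-1, 0.1, 0.1, 3, 0, -1, 0.1, 0.1, 6, 0, -1, 0.1, 0.1, 7, 0, -1, 0.1, 0.1, 7, 0, -1, 0.1, 0.1, 7, 0]
}}

```text
clock: 17.05
eef_pos: [560.5, 65.0, 51.4]
tcp_rot: [3.141, -0.0, 1.683]
contact_force: [-0.1, 1.2, -1.0]
opening: 0.206
```

Run:
```python
from h import *
go((559.7,64.2,18,96.5))
f=r.grab_frame("scene"); cv2.imwrite("pics/s11.png",cv2.resize(f["img"][150:300,270:440],None,fx=4,fy=4))
```

```text
t 17.05 tcp [560.5  65.   51.4] yaw 96.4 rp [ 3.141 -0.   ] open mm 17.5 F [-0.1  1.2 -1. ] q6 0.0
  -> (559.7, 64.2, 18, 96.5) : [-0.07, -0.09, 3.34, -0.07]
```

View pics/s11.png

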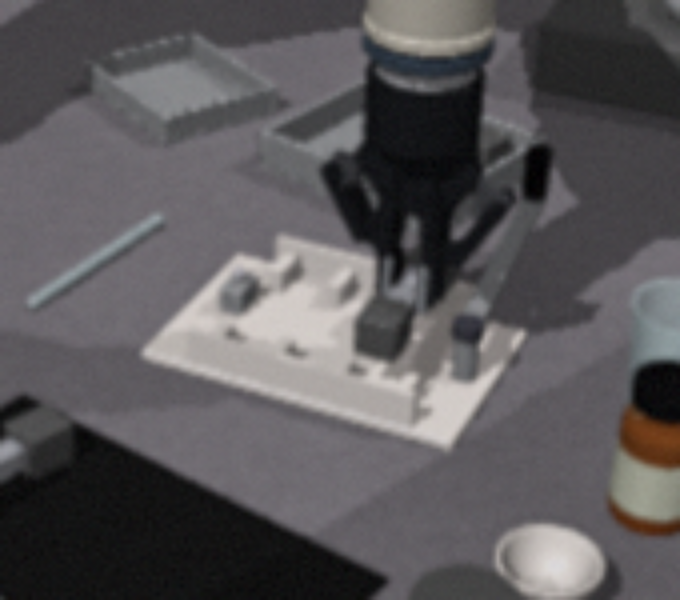

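>>> {"api": "move_arm", "payload": {
  "targets": [-1, 0, 0, 1.2, 0, -1, 0, 0, 2.2, 0, -1, 0, 0, 3, 0, -1, 0, 0, 3.4, 0, -1, 0, 0, 3.4, 0, -1, 0, 0, 3.4, 0]
}}

```text
clock: 17.7
eef_pos: [559.4, 65.4, 17.6]
tcp_rot: [-3.14, 0.0, 1.684]
contact_force: [-7.6, -0.2, 19.8]
opening: 0.203
```

Run:
```python
from h import *
go((559.7,64.2,18,96.5))
f=r.grab_frame("scene"); cv2.imwrite("pics/s12.png",cv2.resize(f["img"][150:300,270:440],None,fx=4,fy=4))
```

```text
t 17.7 tcp [559.4  65.4  17.6] yaw 96.5 rp [-3.14  0.  ] open mm 17.2 F [-7.6 -0.2 19.8] q6 0.0
  -> (559.7, 64.2, 18, 96.5) : [-0.12, 0.02, -0.04, -0.03]
```

View pics/s12.png

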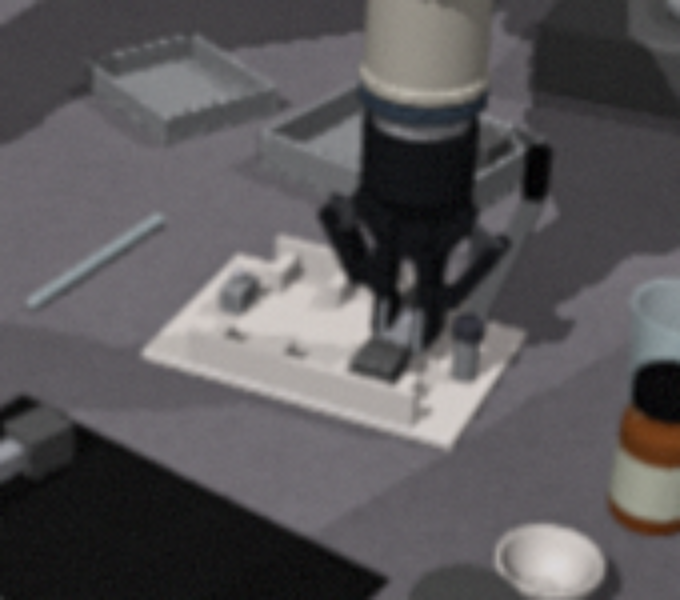

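The specimen is seated: the height is as predicted and there is 20 N of floor contact. There's a slight sideways push toward -x. I'll release it.

>>> {"api": "move_arm", "payload": {
  "targets": [-1, 0, 0, -0.2, 0, -0.38, 0, 0, -0.2, 0, -0.38, 0, 0, -0.2, 0, -0.38, 0, 0, -0.2, 0, -0.38, 0, 0, -4, 0, -0.38, 0, 0, -8, 0, -0.38, 0, 0, -11, 0, -0.38, 0, 0, -11, 0]
}}

```text
clock: 18.55
eef_pos: [562.7, 65.7, 130.6]
tcp_rot: [3.135, -0.0, 1.684]
contact_force: [0.4, 1.1, 0.0]
opening: 0.314
```

Run:
```python
from h import *
f=r.grab_frame("scene"); cv2.imwrite("pics/s13.png",cv2.resize(f["img"][150:300,270:440],None,fx=4,fy=4))
f=r.grab_frame("top"); cv2.imwrite("pics/t13.png",f["img"]); find_specs(f)
go((414.5,-206.3,120,78))
```

```text
spec 586.5 -373.5 94.0 0.24 458
spec 497.0 -366.5 90.6 0.13 471
spec 414.6 -206.1 78.0 0.08 464
spec 409.4 -356.6 76.6 0.17 486
t 18.65 tcp [560.2  65.4 127. ] yaw 96.5 rp [3.14 0.  ] open mm 26.6 F [1.3 0.3 0. ] q6 0.0
  -> (414.5, -206.3, 120, 78) : [-25.36, -17.54, 0.7, 18.47]
```

View pics/s13.png

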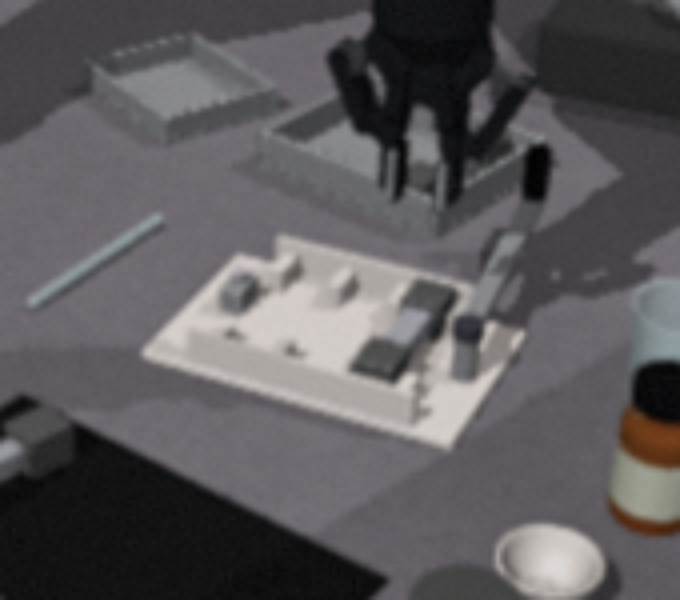

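The first sound specimen lies flat in slot 2, at crop (405, 335). Next specimen: (414.5, -206).

>>> {"api": "move_arm", "payload": {
  "targets": [0.2, -25.4, -17.5, 0.5, 18.5, 0.2, -25.4, -17.5, 0.5, 18.5, 0.2, -25.4, -17.5, 0.5, 18.5, 0.2, -25.4, -17.5, 0.5, 18.5, 0.2, -25.4, -17.5, 0.5, 18.5, 0.2, -25.4, -17.5, 0.5, 18.5, 0.2, -25.4, -17.5, 0.5, 18.5, 0.2, -25.4, -17.5, 0.5, 18.5, 0.2, -25.4, -17.5, 0.5, 18.5, 0.2, -25.4, -17.5, 0.5, 18.5]
}}

```text
clock: 19.65
eef_pos: [415.1, -205.5, 121.2]
tcp_rot: [-3.141, -0.0, 1.362]
contact_force: [0.6, -1.1, -0.5]
opening: 0.598
```

Run:
```python
from h import *
go((415,-206.5,10,78))
f=r.grab_frame("scene"); cv2.imwrite("pics/s14.png",cv2.resize(f["img"][150:350,200:420],None,fx=3,fy=3))
```

```text
t 19.65 tcp [ 415.1 -205.5  121.2] yaw 78.0 rp [-3.141 -0.   ] open mm 50.8 F [ 0.6 -1.1 -0.5] q6 -0.25
  -> (415, -206.5, 10, 78) : [-0.1, 0.01, 11.12, 0.05]
```

View pics/s14.png

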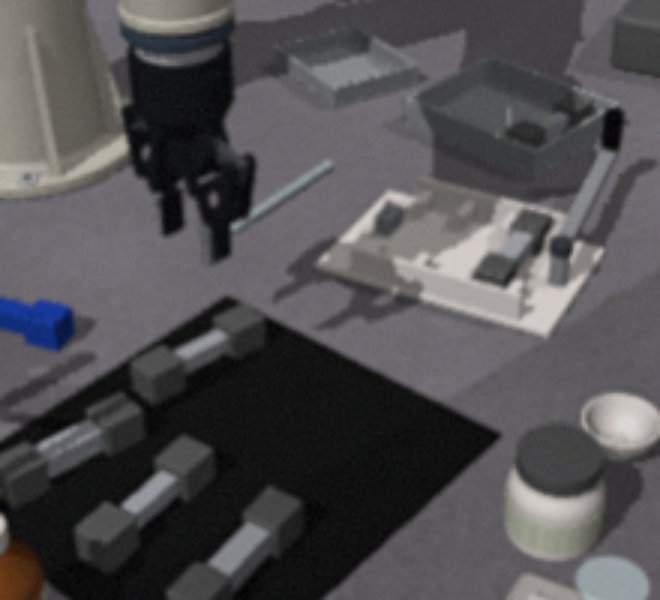

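>>> {"api": "move_arm", "payload": {
  "targets": [0.2, -0.1, 0, 4, 0, 0.2, -0.1, 0, 8, 0, 0.2, -0.1, 0, 11, 0, 0.2, -0.1, 0, 11, 0, -1, -0.1, 0, 11, 0, -1, -0.1, 0, 11, 0, -1, -0.1, 0, 11, 0, -1, -0.1, 0, 11, 0, -1, -0.1, 0, 11, 0, -1, -0.1, 0, 11, 0]
}}

```text
clock: 20.7
eef_pos: [415.6, -208.0, 13.3]
tcp_rot: [3.139, 0.0, 1.361]
contact_force: [-0.2, 3.1, 7.3]
opening: 0.156
```

>>> {"api": "move_arm", "payload": {
  "targets": [-1, 0, 0, -3, 0, -1, 0, 0, -7, 0, -1, 0, 0, -11, 0, -1, 0, 0, -11, 0, -1, 0, 0, -11, 0]
}}

```text
clock: 21.2
eef_pos: [415.3, -208.1, 123.2]
tcp_rot: [3.138, 0.001, 1.361]
contact_force: [0.5, -0.6, -1.3]
opening: 0.159
```

Run:
```python
from h import *
go((421,318,120,80.7))
f=r.grab_frame("scene"); cv2.imwrite("pics/s15.png",cv2.resize(f["img"][150:350,200:420],None,fx=3,fy=3))
```

```text
t 21.2 tcp [ 415.3 -208.1  123.2] yaw 78.0 rp [3.138e+00 1.000e-03] open mm 13.5 F [ 0.5 -0.6 -1.3] q6 -0.26
  -> (421, 318, 120, 80.7) : [51.57, -10.41, 0.32, -2.74]
```

View pics/s15.png

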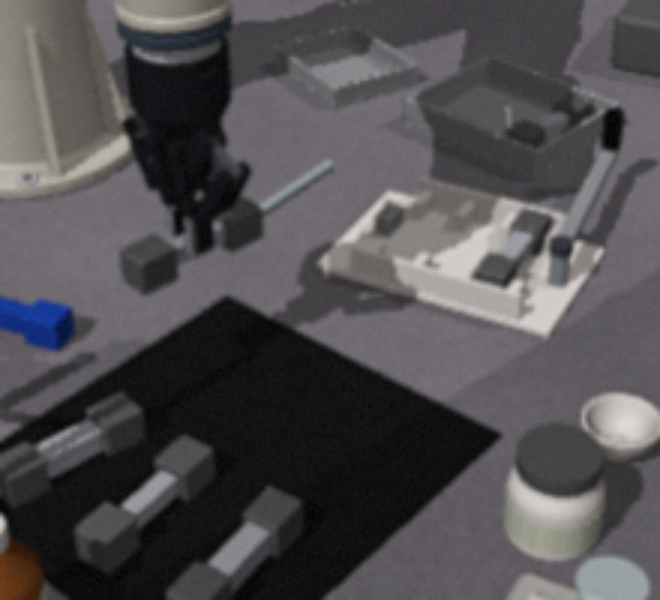

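Eaten (13.5 mm) and firmly held, so it goes to the tray centre.

>>> {"api": "move_arm", "payload": {
  "targets": [-1, 51.6, -10.4, 0, -2.7, -1, 51.6, -10.4, 0, -2.7, -1, 51.6, -10.4, 0, -2.7, -1, 51.6, -10.4, 0, -2.7, -1, 51.6, -10.4, 0, -2.7, -1, 51.6, -10.4, 0, -2.7, -1, 51.6, -10.4, 0, -2.7, -1, 51.6, -10.4, 0, -2.7, -1, 51.6, -10.4, 0, -2.7, -1, 51.6, -10.4, 0, -2.7]
}}

```text
clock: 22.25
eef_pos: [418.6, 293.9, 120.0]
tcp_rot: [-3.14, 0.002, 1.408]
contact_force: [-0.3, 0.4, -0.4]
opening: 0.155
```

Run:
```python
from h import *
go((421,318,120,80.7))
```

```text
t 22.25 tcp [418.6 293.9 120. ] yaw 80.7 rp [-3.14e+00  2.00e-03] open mm 13.2 F [-0.3  0.4 -0.4] q6 0.77
  -> (421, 318, 120, 80.7) : [2.42, -0.16, 0.0, -0.01]
```

>>> {"api": "move_arm", "payload": {
  "targets": [-1, 2.4, -0.3, 0, 0, -1, 2.4, -0.3, 0, 0, -1, 2.4, -0.3, 0, 0, -1, 2.4, -0.3, 0, 0]
}}

```text
clock: 22.65
eef_pos: [420.2, 315.0, 120.5]
tcp_rot: [-3.14, 0.002, 1.407]
contact_force: [-0.1, -0.7, -2.0]
opening: 0.156
```

Run:
```python
from h import *
go((421,318,15,80.7))
f=r.grab_frame("scene"); cv2.imwrite("pics/s16.png",cv2.resize(f["img"][50:250,250:470],None,fx=3,fy=3))
```

```text
t 22.65 tcp [420.2 315.  120.5] yaw 80.6 rp [-3.14e+00  2.00e-03] open mm 13.3 F [-0.1 -0.7 -2. ] q6 0.8
  -> (421, 318, 15, 80.7) : [0.31, 0.03, 10.55, -0.07]
```

View pics/s16.png

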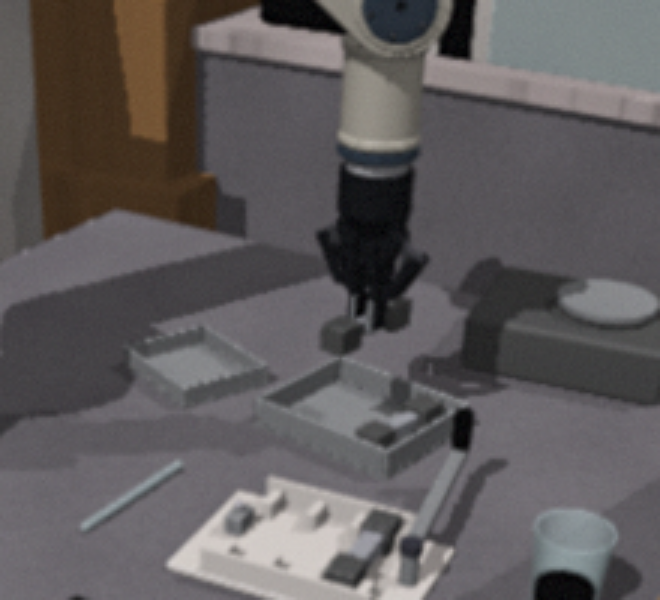

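>>> {"api": "move_arm", "payload": {
  "targets": [-1, 0.3, 0, 4, 0, -1, 0.3, 0, 8, 0, -1, 0.3, 0, 9.5, 0, -1, 0.3, 0, 10.5, 0, -1, 0.3, 0, 10.5, 0, -0.25, 0.3, 0, 10.5, 0, -0.25, 0.3, 0, 10.5, 0, -0.25, 0.3, 0, 10.5, 0, -0.25, 0.3, 0, 6, 0, -0.25, 0.3, 0, 1, 0]
}}

```text
clock: 23.7
eef_pos: [420.3, 318.5, 111.5]
tcp_rot: [-3.139, 0.003, 1.408]
contact_force: [0.4, 0.6, -0.5]
opening: 0.376
```

>>> {"api": "move_arm", "payload": {
  "targets": [-0.25, 0, 0, -1, 0, -0.25, 0, 0, -1, 0]
}}

```text
clock: 23.9
eef_pos: [422.8, 320.4, 124.0]
tcp_rot: [3.138, -0.004, 1.408]
contact_force: [0.5, 0.1, -0.1]
opening: 0.372
```

Run:
```python
from h import *
f=r.grab_frame("scene"); cv2.imwrite("pics/s17.png",cv2.resize(f["img"][50:250,250:470],None,fx=3,fy=3))
f=r.grab_frame("top"); S=find_specs(f)
go((409.5,-356.5,120,76.6))
```

```text
spec 587.0 -373.7 92.6 0.22 480
spec 497.2 -366.7 90.5 0.12 474
spec 409.3 -356.4 76.6 0.15 498
t 24.0 tcp [421.  319.1 121. ] yaw 80.7 rp [-3.141  0.   ] open mm 31.9 F [-0.3  0.2 -0.2] q6 0.81
  -> (409.5, -356.5, 120, 76.6) : [-66.85, 9.82, 0.1, 4.06]
```

View pics/s17.png

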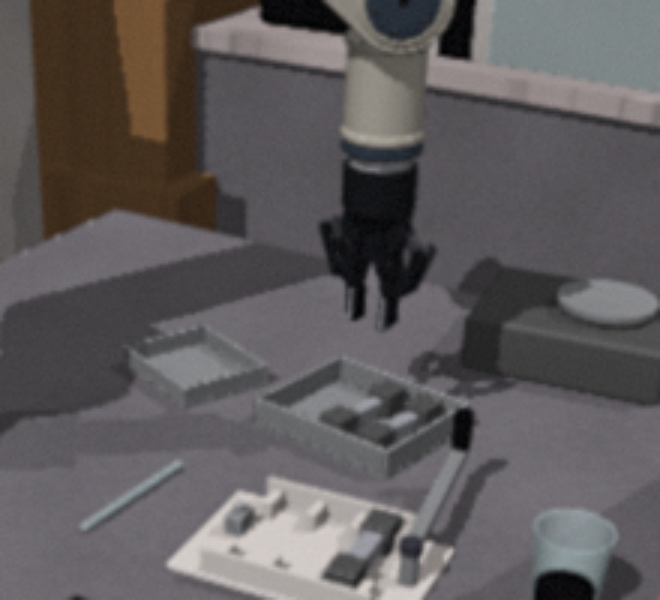

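Two specimens are in the tray now, at crop (365, 405) and (400, 420). Next is (409, -356), which looks sound.

>>> {"api": "move_arm", "payload": {
  "targets": [0.2, -66.9, 9.8, 0, 4, 0.2, -66.9, 9.8, 0, 4, 0.2, -66.9, 9.8, 0, 4, 0.2, -66.9, 9.8, 0, 4, 0.2, -66.9, 9.8, 0, 4, 0.2, -66.9, 9.8, 0, 4, 0.2, -66.9, 9.8, 0, 4, 0.2, -66.9, 9.8, 0, 4, 0.2, -66.9, 9.8, 0, 4, 0.2, -66.9, 9.8, 0, 4]
}}

```text
clock: 25.0
eef_pos: [411.0, -182.1, 119.9]
tcp_rot: [-3.139, -0.001, 1.338]
contact_force: [0.0, 0.9, -0.7]
opening: 0.602
```

Run:
```python
from h import *
go((409.5,-356.5,120,76.6))
```

```text
t 25.0 tcp [ 411.  -182.1  119.9] yaw 76.7 rp [-3.139e+00 -1.000e-03] open mm 51.2 F [ 0.   0.9 -0.7] q6 -0.19
  -> (409.5, -356.5, 120, 76.6) : [-17.01, 3.88, -0.01, 0.06]
```

>>> {"api": "move_arm", "payload": {
  "targets": [0.2, -17, 3.9, 0, 0, 0.2, -17, 3.9, 0, 0, 0.2, -17, 3.9, 0, 0, 0.2, -17, 3.9, 0, 0, 0.2, -17, 3.9, 0, 0, 0.2, -17, 3.9, 0, 0, 0.2, -17, 3.9, 0, 0]
}}

```text
clock: 25.7
eef_pos: [410.6, -353.3, 120.3]
tcp_rot: [-3.139, -0.002, 1.338]
contact_force: [0.1, -0.5, -0.2]
opening: 0.597
```

Run:
```python
from h import *
go((410,-357,10,76.6))
f=r.grab_frame("scene"); cv2.imwrite("pics/s18.png",cv2.resize(f["img"][150:400,100:370],None,fx=2.5,fy=2.5))
```

```text
t 25.7 tcp [ 410.6 -353.3  120.3] yaw 76.7 rp [-3.139e+00 -2.000e-03] open mm 50.7 F [ 0.1 -0.5 -0.2] q6 -0.48
  -> (410, -357, 10, 76.6) : [-0.37, 0.02, 11.03, 0.09]
```

View pics/s18.png

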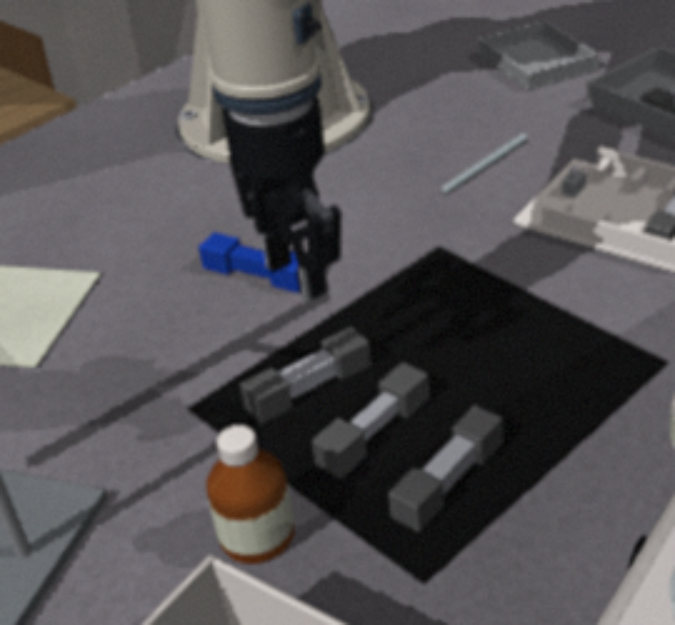

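>>> {"api": "move_arm", "payload": {
  "targets": [0.2, -0.3, 0, 4, 0, 0.2, -0.3, 0, 8, 0, 0.2, -0.3, 0, 11, 0, 0.2, -0.3, 0, 11, 0, -1, -0.3, 0, 11, 0, -1, -0.3, 0, 11, 0, -1, -0.3, 0, 11, 0, -1, -0.3, 0, 11, 0, -1, -0.3, 0, 11, 0, -1, -0.3, 0, 11, 0]
}}

```text
clock: 26.75
eef_pos: [411.8, -358.5, 13.5]
tcp_rot: [3.139, 0.001, 1.338]
contact_force: [-0.0, 2.1, 9.1]
opening: 0.201
```

>>> {"api": "move_arm", "payload": {
  "targets": [-1, 0, 0, -3, 0, -1, 0, 0, -7, 0, -1, 0, 0, -11, 0, -1, 0, 0, -11, 0, -1, 0, 0, -11, 0]
}}

```text
clock: 27.25
eef_pos: [411.4, -358.4, 123.3]
tcp_rot: [3.138, 0.002, 1.338]
contact_force: [-0.2, 0.6, -1.3]
opening: 0.207
```

Run:
```python
from h import *
go((513,59,120,96.5))
f=r.grab_frame("scene"); cv2.imwrite("pics/s19.png",cv2.resize(f["img"][150:400,100:370],None,fx=2.5,fy=2.5))
```

```text
t 27.25 tcp [ 411.4 -358.4  123.3] yaw 76.7 rp [3.138e+00 2.000e-03] open mm 17.6 F [-0.2  0.6 -1.3] q6 -0.49
  -> (513, 59, 120, 96.5) : [42.96, 0.26, 0.33, -19.84]
```

View pics/s19.png

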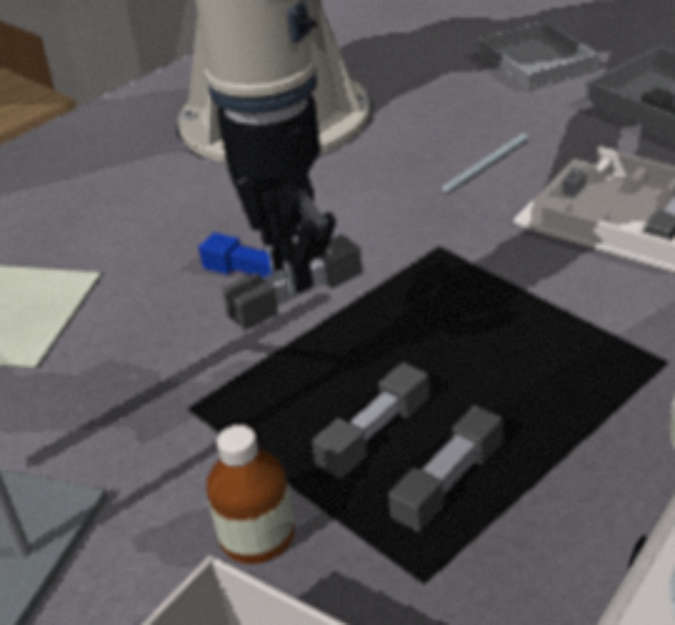

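Sound (17.6 mm) and held level. Taking it to slot 1.

>>> {"api": "move_arm", "payload": {
  "targets": [-1, 43, 0.2, 0, -19.8, -1, 43, 0.2, 0, -19.8, -1, 43, 0.2, 0, -19.8, -1, 43, 0.2, 0, -19.8, -1, 43, 0.2, 0, -19.8, -1, 43, 0.2, 0, -19.8, -1, 43, 0.2, 0, -19.8, -1, 43, 0.2, 0, -19.8, -1, 43, 0.2, 0, -19.8, -1, 43, 0.2, 0, -19.8]
}}

```text
clock: 28.3
eef_pos: [511.9, 63.5, 120.3]
tcp_rot: [-3.14, -0.001, 1.687]
contact_force: [0.2, -0.2, -1.2]
opening: 0.199
```

>>> {"api": "move_arm", "payload": {
  "targets": [-1, 0, 0, 2, 0, -1, 0, 0, 4, 0, -1, 0, 0, 4, 0, -1, 0, 0, 4, 0]
}}

```text
clock: 28.7
eef_pos: [510.9, 59.5, 80.9]
tcp_rot: [-3.139, 0.0, 1.683]
contact_force: [0.5, 0.1, -1.6]
opening: 0.202
```

Run:
```python
from h import *
go((513,59,50,96.5),(513,59,18.5,96.5))
f=r.grab_frame("scene"); cv2.imwrite("pics/s20.png",cv2.resize(f["img"][150:300,270:440],None,fx=4,fy=4))
```

```text
t 28.7 tcp [510.9  59.5  80.9] yaw 96.4 rp [-3.139  0.   ] open mm 17.2 F [ 0.5  0.1 -1.6] q6 0.0
  -> (513, 59, 50, 96.5) : [-0.08, 0.2, 3.09, -0.06]
  -> (513, 59, 18.5, 96.5) : [-0.08, 0.2, 6.24, -0.06]
```

View pics/s20.png

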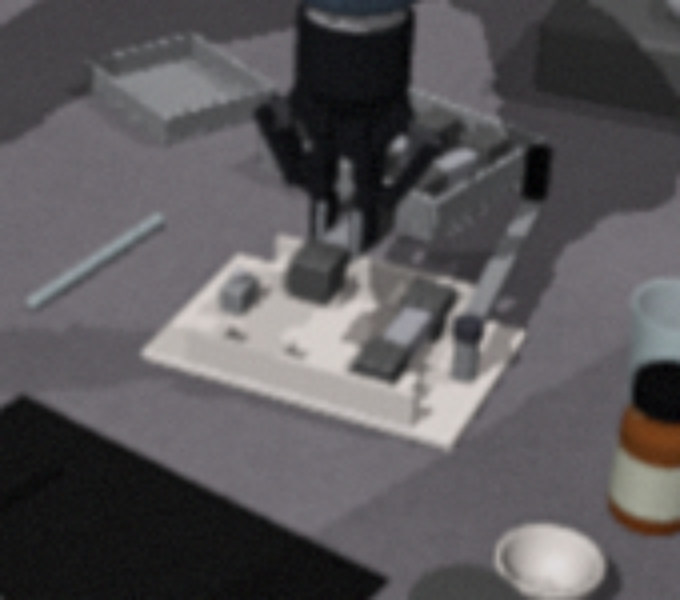

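>>> {"api": "move_arm", "payload": {
  "targets": [-1, -0.1, 0.15, 3, 0, -1, -0.1, 0.15, 4.4, 0, -1, -0.1, 0.15, 5.4, 0, -1, -0.1, 0.15, 6.2, 0, -1, -0.1, 0.15, 6.2, 0, -1, -0.1, 0.15, 6.2, 0]
}}

```text
clock: 29.35
eef_pos: [513.7, 59.3, 19.8]
tcp_rot: [3.141, 0.0, 1.684]
contact_force: [-0.3, -0.5, -1.0]
opening: 0.202
```

Run:
```python
from h import *
go((513,59,18.5,96.5))
f=r.grab_frame("scene"); cv2.imwrite("pics/s21.png",cv2.resize(f["img"][150:300,270:440],None,fx=4,fy=4))
```

```text
t 29.35 tcp [513.7  59.3  19.8] yaw 96.5 rp [3.141 0.   ] open mm 17.2 F [-0.3 -0.5 -1. ] q6 -0.0
  -> (513, 59, 18.5, 96.5) : [-0.02, -0.07, 0.13, -0.04]
```

View pics/s21.png

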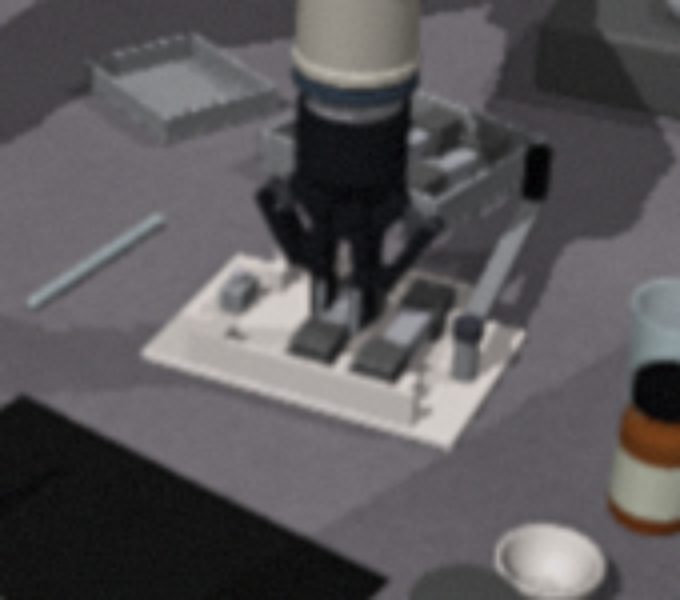

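>>> {"api": "move_arm", "payload": {
  "targets": [-1, 0, 0, 0.15, 0, -1, 0, 0, 0.15, 0, -0.38, 0, 0, 0.1, 0, -0.38, 0, 0, 0.1, 0, -0.38, 0, 0, 0.1, 0, -0.38, 0, 0, -4, 0, -0.38, 0, 0, -8, 0, -0.38, 0, 0, -10, 0, -0.38, 0, 0, -10, 0]
}}

```text
clock: 30.3
eef_pos: [515.6, 59.5, 122.6]
tcp_rot: [3.136, -0.0, 1.684]
contact_force: [-0.2, -0.6, -0.4]
opening: 0.31
```

Run:
```python
from h import *
f=r.grab_frame("scene"); cv2.imwrite("pics/s22.png",cv2.resize(f["img"][150:300,270:440],None,fx=4,fy=4))
f=r.grab_frame("top"); S=find_specs(f)
go((497.2,-366.7,120,90.5))
```

```text
spec 586.5 -373.9 92.4 0.22 480
spec 497.1 -366.7 90.5 0.12 476
t 30.4 tcp [513.4  59.3 119.6] yaw 96.5 rp [ 3.141 -0.   ] open mm 26.5 F [-0.5 -1.  -0.2] q6 -0.0
  -> (497.2, -366.7, 120, 90.5) : [-42.14, -6.41, -0.04, 5.96]
```

View pics/s22.png

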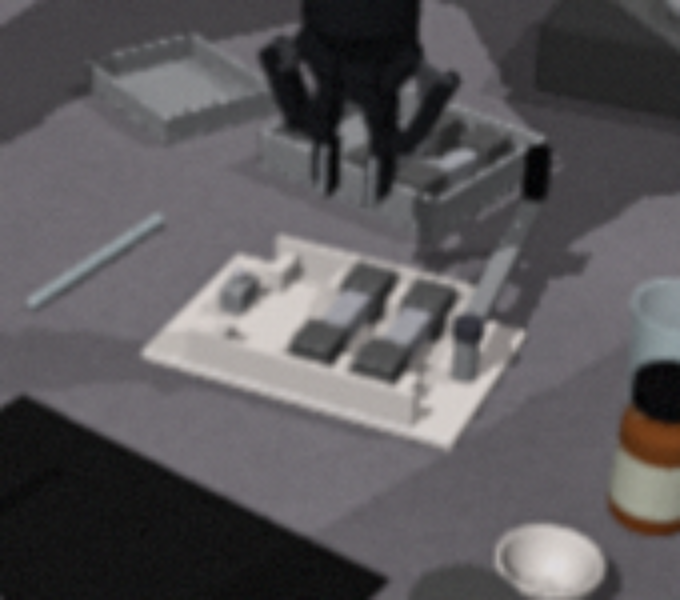

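Both sound ones lie flat in slots 1 and 2, at crop (345, 310) and (405, 330). Next: (497, -367), which looks eaten.

>>> {"api": "move_arm", "payload": {
  "targets": [0.2, -42.1, -6.4, 0, 6, 0.2, -42.1, -6.4, 0, 6, 0.2, -42.1, -6.4, 0, 6, 0.2, -42.1, -6.4, 0, 6, 0.2, -42.1, -6.4, 0, 6, 0.2, -42.1, -6.4, 0, 6, 0.2, -42.1, -6.4, 0, 6, 0.2, -42.1, -6.4, 0, 6, 0.2, -42.1, -6.4, 0, 6, 0.2, -42.1, -6.4, 0, 6]
}}

```text
clock: 31.4
eef_pos: [496.1, -369.3, 117.5]
tcp_rot: [-3.14, -0.0, 1.576]
contact_force: [-0.2, -0.7, -0.3]
opening: 0.597
```

>>> {"api": "move_arm", "payload": {
  "targets": [0.2, 0, 0, 0, 0, 0.2, 0, 0, 0, 0]
}}

```text
clock: 31.6
eef_pos: [496.6, -364.8, 118.4]
tcp_rot: [-3.14, -0.002, 1.579]
contact_force: [-0.2, 0.6, -0.0]
opening: 0.595
```

Run:
```python
from h import *
go((497.6,-367,10,90.5))
f=r.grab_frame("scene"); cv2.imwrite("pics/s23.png",cv2.resize(f["img"][150:400,100:370],None,fx=2.5,fy=2.5))
```

```text
t 31.6 tcp [ 496.6 -364.8  118.4] yaw 90.5 rp [-3.14e+00 -2.00e-03] open mm 50.6 F [-0.2  0.6 -0. ] q6 -0.64
  -> (497.6, -367, 10, 90.5) : [-0.22, 0.09, 10.84, -0.01]
```

View pics/s23.png

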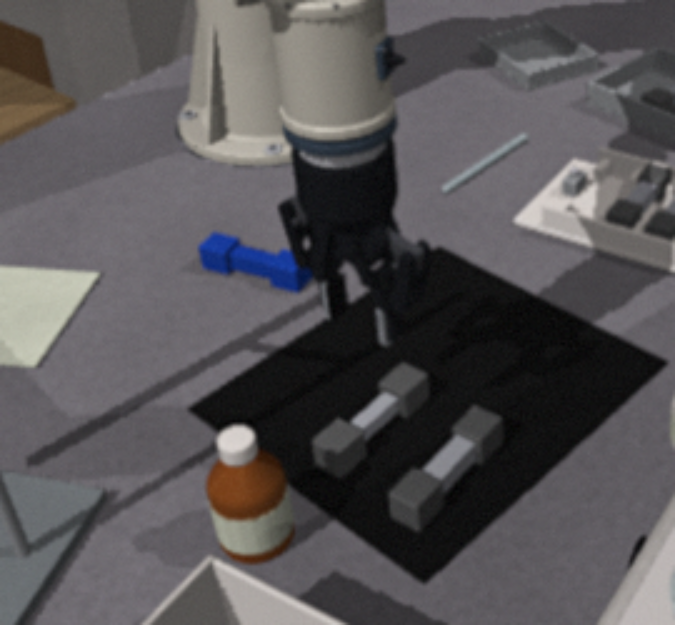

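>>> {"api": "move_arm", "payload": {
  "targets": [0.2, -0.2, 0.1, 4, 0, 0.2, -0.2, 0.1, 8, 0, 0.2, -0.2, 0.1, 10.8, 0, 0.2, -0.2, 0.1, 10.8, 0, -1, -0.2, 0.1, 10.8, 0, -1, -0.2, 0.1, 10.8, 0, -1, -0.2, 0.1, 10.8, 0, -1, -0.2, 0.1, 10.8, 0, -1, -0.2, 0.1, 10.8, 0, -1, -0.2, 0.1, 10.8, 0]
}}

```text
clock: 32.65
eef_pos: [499.5, -368.8, 13.8]
tcp_rot: [3.139, 0.002, 1.579]
contact_force: [-0.4, 2.3, 6.4]
opening: 0.157
```

>>> {"api": "move_arm", "payload": {
  "targets": [-1, 0, 0, -3, 0, -1, 0, 0, -7, 0, -1, 0, 0, -11, 0, -1, 0, 0, -11, 0, -1, 0, 0, -11, 0]
}}

```text
clock: 33.15
eef_pos: [499.0, -368.8, 123.6]
tcp_rot: [3.139, 0.002, 1.579]
contact_force: [-0.5, 1.0, -0.5]
opening: 0.153
```

Run:
```python
from h import *
go((371.6,326,120,80.7))
f=r.grab_frame("scene"); cv2.imwrite("pics/s24.png",cv2.resize(f["img"][150:400,100:370],None,fx=2.5,fy=2.5))
```

```text
t 33.15 tcp [ 499.  -368.8  123.6] yaw 90.5 rp [3.139e+00 2.000e-03] open mm 13.0 F [-0.5  1.  -0.5] q6 -0.65
  -> (371.6, 326, 120, 80.7) : [69.58, -12.19, 0.36, 9.76]
```

View pics/s24.png

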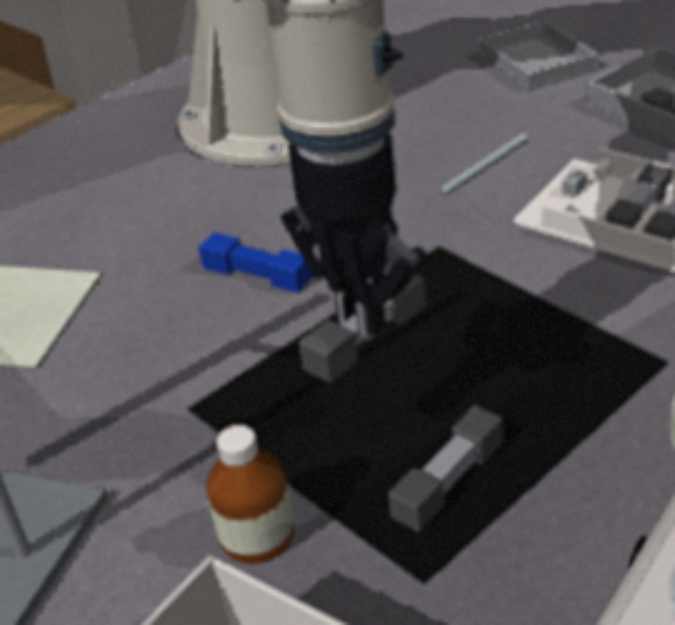

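Eaten (13.0 mm), so it goes to the third tray place.

>>> {"api": "move_arm", "payload": {
  "targets": [-1, 69.6, -12.2, 0, 9.8, -1, 69.6, -12.2, 0, 9.8, -1, 69.6, -12.2, 0, 9.8, -1, 69.6, -12.2, 0, 9.8, -1, 69.6, -12.2, 0, 9.8, -1, 69.6, -12.2, 0, 9.8, -1, 69.6, -12.2, 0, 9.8, -1, 69.6, -12.2, 0, 9.8, -1, 69.6, -12.2, 0, 9.8, -1, 69.6, -12.2, 0, 9.8]
}}

```text
clock: 34.2
eef_pos: [406.3, 125.0, 120.6]
tcp_rot: [-3.14, 0.001, 1.408]
contact_force: [0.8, 0.5, -1.1]
opening: 0.151
```

Run:
```python
from h import *
go((371.6,326,120,80.7))
```

```text
t 34.2 tcp [406.3 125.  120.6] yaw 80.6 rp [-3.14e+00  1.00e-03] open mm 12.9 F [ 0.8  0.5 -1.1] q6 0.46
  -> (371.6, 326, 120, 80.7) : [19.26, -6.69, 0.06, -0.05]
```

>>> {"api": "move_arm", "payload": {
  "targets": [-1, 19.3, -6.8, 0, 0, -1, 19.3, -6.8, 0, 0, -1, 19.3, -6.8, 0, 0, -1, 19.3, -6.8, 0, 0, -1, 19.3, -6.8, 0, 0, -1, 19.3, -6.8, 0, 0, -1, 19.3, -6.8, 0, 0, -1, 19.3, -6.8, 0, 0]
}}

```text
clock: 35.0
eef_pos: [372.0, 323.4, 121.1]
tcp_rot: [-3.141, 0.001, 1.406]
contact_force: [0.7, -0.6, -1.2]
opening: 0.148
```

Run:
```python
from h import *
go((371.6,326,15,80.7))
f=r.grab_frame("scene"); cv2.imwrite("pics/s25.png",cv2.resize(f["img"][50:250,250:470],None,fx=3,fy=3))
```

```text
t 35.0 tcp [372.  323.4 121.1] yaw 80.6 rp [-3.141e+00  1.000e-03] open mm 12.6 F [ 0.7 -0.6 -1.2] q6 0.88
  -> (371.6, 326, 15, 80.7) : [0.25, -0.09, 10.61, -0.12]
```

View pics/s25.png

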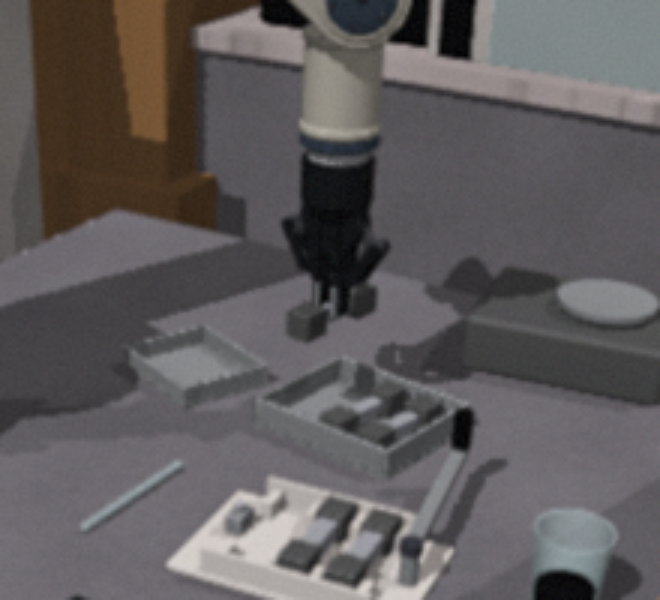

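>>> {"api": "move_arm", "payload": {
  "targets": [-1, 0.3, 0, 4, 0, -1, 0.3, 0, 8, 0, -1, 0.3, 0, 9.5, 0, -1, 0.3, 0, 10.5, 0, -1, 0.3, 0, 10.5, 0, -0.35, 0.3, 0, 10.5, 0, -0.35, 0.3, 0, 10.5, 0, -0.35, 0.3, 0, 10.5, 0, -0.35, 0.3, 0, 6, 0, -0.35, 0.3, 0, 1, 0]
}}

```text
clock: 36.05
eef_pos: [371.6, 327.0, 111.5]
tcp_rot: [-3.139, 0.003, 1.408]
contact_force: [0.6, 1.1, 0.2]
opening: 0.325
```

>>> {"api": "move_arm", "payload": {
  "targets": [-0.35, 0, 0, -1, 0, -0.35, 0, 0, -1, 0]
}}

```text
clock: 36.25
eef_pos: [374.0, 329.1, 123.9]
tcp_rot: [3.138, -0.004, 1.408]
contact_force: [-0.3, 0.1, -0.4]
opening: 0.322
```

Run:
```python
from h import *
f=r.grab_frame("scene"); cv2.imwrite("pics/s26.png",cv2.resize(f["img"][50:250,250:470],None,fx=3,fy=3))
f=r.grab_frame("top"); S=find_specs(f)
go((586.6,-373.6,120,92.6))
```

```text
spec 586.5 -372.9 92.2 0.22 483
t 36.35 tcp [372.3 327.6 121.1] yaw 80.7 rp [-3.141  0.   ] open mm 27.3 F [ 0.2  0.1 -0.5] q6 0.88
  -> (586.6, -373.6, 120, 92.6) : [-65.71, 32.52, 0.11, -11.94]
```

View pics/s26.png

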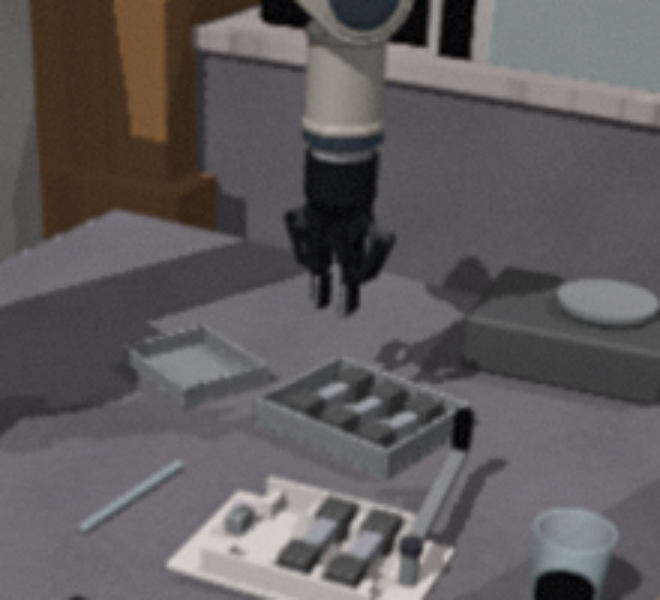

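Three eaten ones lie side by side in the tray, around crop (330–400, 390–420). The last specimen is at (586.5, -373).

>>> {"api": "move_arm", "payload": {
  "targets": [0.2, -65.7, 32.5, 0, -12, 0.2, -65.7, 32.5, 0, -12, 0.2, -65.7, 32.5, 0, -12, 0.2, -65.7, 32.5, 0, -12, 0.2, -65.7, 32.5, 0, -12, 0.2, -65.7, 32.5, 0, -12, 0.2, -65.7, 32.5, 0, -12, 0.2, -65.7, 32.5, 0, -12, 0.2, -65.7, 32.5, 0, -12, 0.2, -65.7, 32.5, 0, -12]
}}

```text
clock: 37.35
eef_pos: [516.2, -147.1, 119.5]
tcp_rot: [-3.138, -0.001, 1.617]
contact_force: [0.8, 0.2, 0.0]
opening: 0.6
```

Run:
```python
from h import *
go((586.6,-373.4,120,92.6))
```

```text
t 37.35 tcp [ 516.2 -147.1  119.5] yaw 92.6 rp [-3.138e+00 -1.000e-03] open mm 51.0 F [0.8 0.2 0. ] q6 -0.33
  -> (586.6, -373.4, 120, 92.6) : [-22.93, 5.99, -0.05, 0.04]
```

>>> {"api": "move_arm", "payload": {
  "targets": [0.2, -22.9, 6, 0, 0, 0.2, -22.9, 6, 0, 0, 0.2, -22.9, 6, 0, 0, 0.2, -22.9, 6, 0, 0, 0.2, -22.9, 6, 0, 0, 0.2, -22.9, 6, 0, 0, 0.2, -22.9, 6, 0, 0, 0.2, -22.9, 6, 0, 0]
}}

```text
clock: 38.15
eef_pos: [586.7, -369.7, 119.8]
tcp_rot: [-3.139, -0.002, 1.618]
contact_force: [0.6, 0.9, -1.1]
opening: 0.601
```

Run:
```python
from h import *
go((586.9,-373.6,10,92.6))
f=r.grab_frame("scene"); cv2.imwrite("pics/s27.png",cv2.resize(f["img"][150:400,100:370],None,fx=2.5,fy=2.5))
```

```text
t 38.15 tcp [ 586.7 -369.7  119.8] yaw 92.7 rp [-3.139e+00 -2.000e-03] open mm 51.1 F [ 0.6  0.9 -1.1] q6 -0.61
  -> (586.9, -373.6, 10, 92.6) : [-0.39, -0.0, 10.98, 0.08]
```

View pics/s27.png

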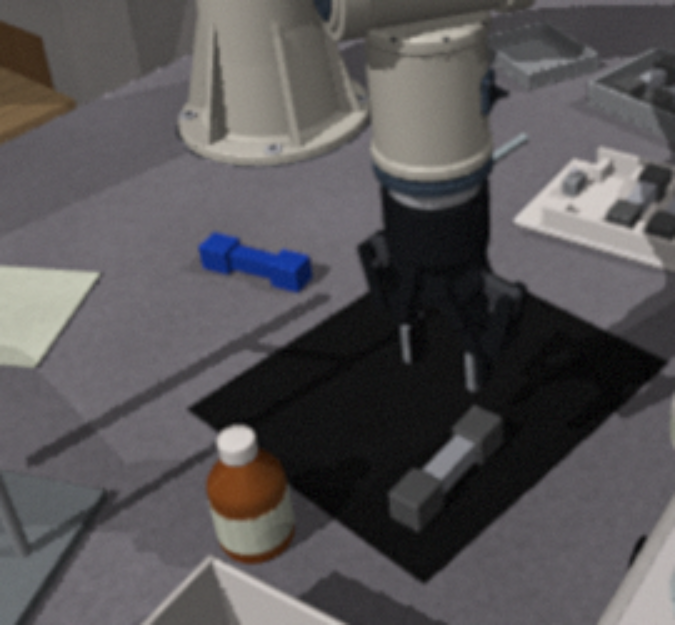

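>>> {"api": "move_arm", "payload": {
  "targets": [0.2, -0.3, 0, 4, 0, 0.2, -0.3, 0, 8, 0, 0.2, -0.3, 0, 10.9, 0, 0.2, -0.3, 0, 10.9, 0, -1, -0.3, 0, 10.9, 0, -1, -0.3, 0, 10.9, 0, -1, -0.3, 0, 10.9, 0, -1, -0.3, 0, 10.9, 0, -1, -0.3, 0, 10.9, 0, -1, -0.3, 0, 10.9, 0]
}}

```text
clock: 39.2
eef_pos: [589.4, -374.8, 15.1]
tcp_rot: [3.139, 0.002, 1.617]
contact_force: [-0.4, 2.0, 7.2]
opening: 0.202
```

>>> {"api": "move_arm", "payload": {
  "targets": [-1, 0, 0, -3, 0, -1, 0, 0, -7, 0, -1, 0, 0, -11, 0, -1, 0, 0, -11, 0, -1, 0, 0, -11, 0]
}}

```text
clock: 39.7
eef_pos: [588.7, -374.7, 124.6]
tcp_rot: [3.139, 0.002, 1.617]
contact_force: [0.0, -0.6, -1.3]
opening: 0.204
```

Run:
```python
from h import *
go((467.3,53.8,120,96.5))
f=r.grab_frame("scene"); cv2.imwrite("pics/s28.png",cv2.resize(f["img"][150:400,100:370],None,fx=2.5,fy=2.5))
```

```text
t 39.7 tcp [ 588.7 -374.7  124.6] yaw 92.7 rp [3.139e+00 2.000e-03] open mm 17.3 F [ 0.  -0.6 -1.3] q6 -0.62
  -> (467.3, 53.8, 120, 96.5) : [43.37, -10.14, 0.46, -3.84]
```

View pics/s28.png

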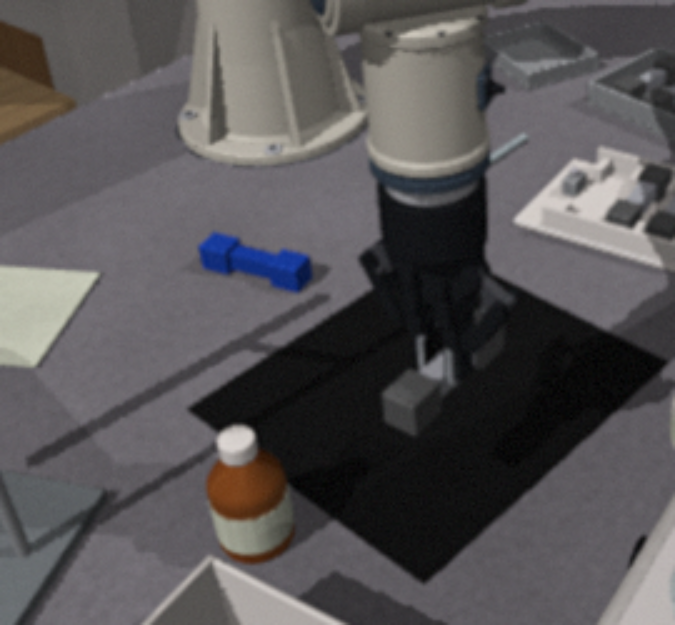

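Sound (17.3 mm). Taking it to slot 0.

>>> {"api": "move_arm", "payload": {
  "targets": [-1, 43.4, -10.2, 0.2, -3.8, -1, 43.4, -10.2, 0.2, -3.8, -1, 43.4, -10.2, 0.2, -3.8, -1, 43.4, -10.2, 0.2, -3.8, -1, 43.4, -10.2, 0.2, -3.8, -1, 43.4, -10.2, 0.2, -3.8, -1, 43.4, -10.2, 0.2, -3.8, -1, 43.4, -10.2, 0.2, -3.8, -1, 43.4, -10.2, 0.2, -3.8, -1, 43.4, -10.2, 0.2, -3.8]
}}

```text
clock: 40.75
eef_pos: [462.9, 58.5, 119.2]
tcp_rot: [-3.138, -0.001, 1.688]
contact_force: [-0.3, -0.0, -1.4]
opening: 0.204
```

>>> {"api": "move_arm", "payload": {
  "targets": [-1, 0, 0, 2, 0, -1, 0, 0, 4, 0, -1, 0, 0, 4, 0, -1, 0, 0, 4, 0]
}}

```text
clock: 41.15
eef_pos: [465.3, 54.1, 80.0]
tcp_rot: [-3.139, 0.0, 1.683]
contact_force: [0.2, -0.6, -1.7]
opening: 0.201
```

Run:
```python
from h import *
go((467.7,53.8,50,96.5),(467.7,53.8,20,96.5))
f=r.grab_frame("scene"); cv2.imwrite("pics/s29.png",cv2.resize(f["img"][150:300,270:440],None,fx=4,fy=4))
```

```text
t 41.15 tcp [465.3  54.1  80. ] yaw 96.4 rp [-3.139  0.   ] open mm 17.0 F [ 0.2 -0.6 -1.7] q6 0.0
  -> (467.7, 53.8, 50, 96.5) : [-0.05, 0.24, 3.0, -0.06]
  -> (467.7, 53.8, 20, 96.5) : [-0.05, 0.24, 6.0, -0.06]
```

View pics/s29.png

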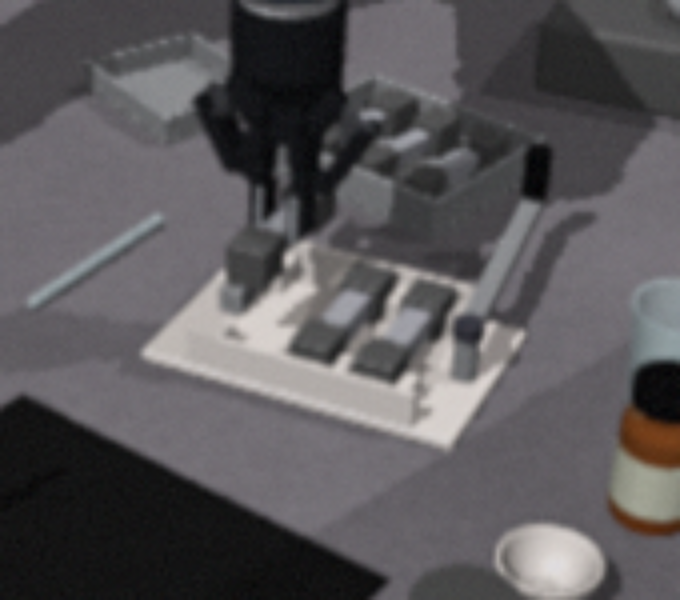

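>>> {"api": "move_arm", "payload": {
  "targets": [-1, -0.1, 0.17, 3, 0, -1, -0.1, 0.17, 4.4, 0, -1, -0.1, 0.17, 5.2, 0, -1, -0.1, 0.17, 5.8, 0, -1, -0.1, 0.17, 6, 0, -1, -0.1, 0.17, 6, 0]
}}

```text
clock: 41.8
eef_pos: [468.1, 53.7, 20.9]
tcp_rot: [3.141, 0.0, 1.683]
contact_force: [0.4, 0.3, -1.4]
opening: 0.202
```

Run:
```python
from h import *
go((467.7,53.8,20,96.5))
f=r.grab_frame("scene"); cv2.imwrite("pics/s30.png",cv2.resize(f["img"][150:300,270:440],None,fx=4,fy=4))
```

```text
t 41.8 tcp [468.1  53.7  20.9] yaw 96.5 rp [3.141 0.   ] open mm 17.2 F [ 0.4  0.3 -1.4] q6 -0.0
  -> (467.7, 53.8, 20, 96.5) : [0.01, -0.04, 0.09, -0.04]
```

View pics/s30.png

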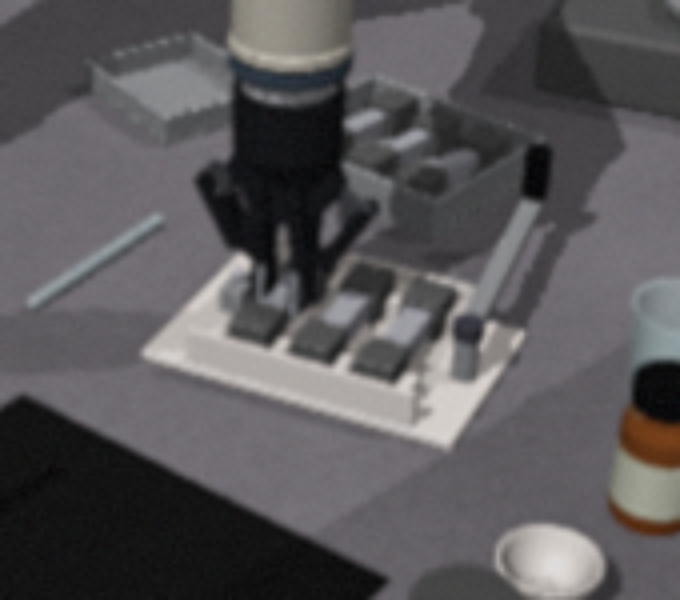

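>>> {"api": "move_arm", "payload": {
  "targets": [-1, 0, 0, 0.15, 0, -1, 0, 0, 0.15, 0, -0.43, 0, 0, 0.1, 0, -0.43, 0, 0, 0.1, 0, -0.43, 0, 0, 0.1, 0, -0.43, 0, 0, -4, 0, -0.43, 0, 0, -8, 0, -0.43, 0, 0, -12, 0, -0.43, 0, 0, -12, 0]
}}

```text
clock: 42.75
eef_pos: [470.9, 54.1, 145.3]
tcp_rot: [3.133, 0.0, 1.684]
contact_force: [-1.4, 0.4, 0.7]
opening: 0.285
```

Run:
```python
from h import *
f=r.grab_frame("scene"); cv2.imwrite("pics/s31.png",cv2.resize(f["img"][150:300,270:440],None,fx=4,fy=4))
f=r.grab_frame("top"); cv2.imwrite("pics/t31.png",f["img"])
for n in("handle","hinge"): print(n,[(d["conf"],np.round(d["position"],1)) for d in r.mark_of(f,n)])
go()
```

```text
handle [(0.65, array([ 744.9, -100.1,   -1.2])), (0.61, array([563. , 251.4,  72.7])), (0.18, array([515.8,  59. ,  -4.9]))]
hinge [(0.71, array([602.7,  64. ,  46. ]))]
t 42.95 tcp [466.9  53.7 139.7] yaw 96.5 rp [-3.14  0.  ] open mm 23.9 F [-1.3  0.6  0. ] q6 -0.0
```

View pics/s31.png

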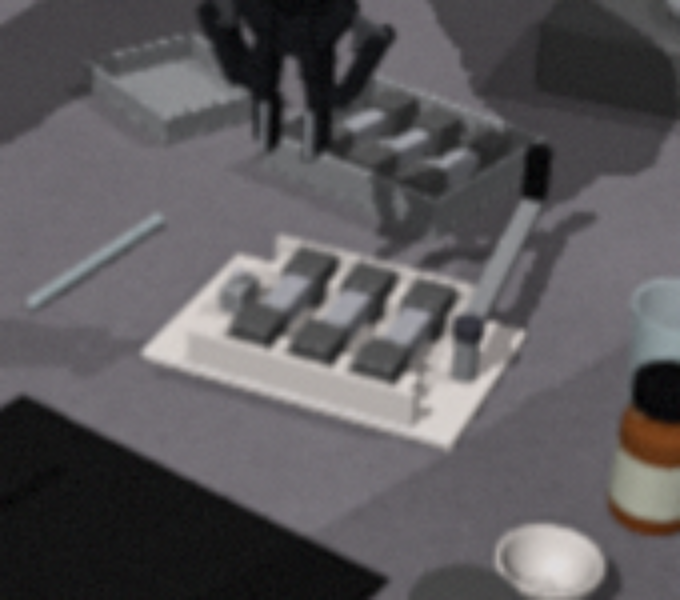

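View pics/t31.png

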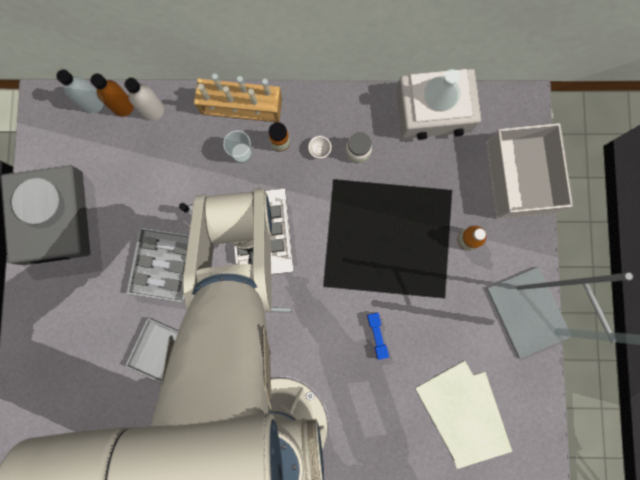

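All three sound specimens are seated in the carrier, around crop (285–405, 290–335), and the three eaten ones are in the tray. The mat is empty and the bottles are where they were. Next I'll close the bar, starting by locating the handle.

Run:
```python
from h import *
f=r.grab_frame("top")
c=f["img"][190:225,165:205]; m=(c.max(2)<45); 
ys,xs=np.nonzero(m); print(xs.mean()+165,ys.mean()+190,m.sum(), xs.min()+165,xs.max()+165,ys.min()+190,ys.max()+190)
px=[[xs.mean()+165,ys.mean()+190]]
print(p2w(f,px,75))
cv2.imwrite("pics/hd.png",cv2.resize(f["img"][180:240,150:260],None,fx=6,fy=6))
f=r.grab_frame("scene")
b=r.mark_of(f,"handle"); print([(d["conf"],np.round(d["position"],1)) for d in b])
H=np.array([604.5,69])
p=p2w(f,[[384.5,193]],71)
for bb in (101,102,103,104): print(bb, H+190*np.array([np.cos(np.radians(bb)),np.sin(np.radians(bb))]))
```

```text
183.6590909090909 207.3181818181818 44 180 187 204 211
[[566.80604338 253.04459987  75.        ]]
[(0.61, array([567.9, 252.1,  72.8])), (0.6, array([516.5,  59. ,   2.6])), (0.35, array([421.6, 321.1,   3.3]))]
101 [568.24629088 255.50916486]
102 [564.99677874 254.84804414]
103 [561.75929967 254.13031231]
104 [558.53483984 253.35618799]
```

View pics/hd.png

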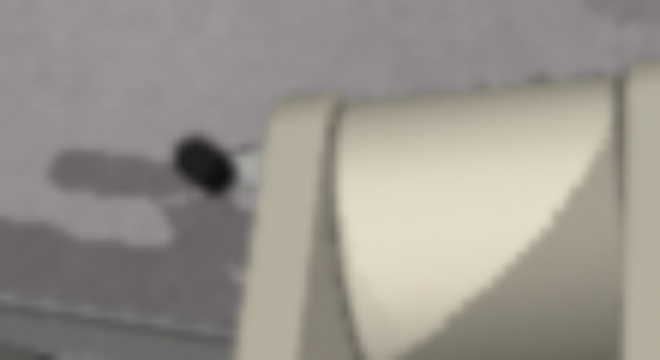

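Run:
```python
from h import *
go((567,253.5,140,101.5))
```

```text
t 43.1 tcp [466.9  53.6 139.4] yaw 96.5 rp [-3.139  0.   ] open mm 23.9 F [-0.6  0.1 -1.1] q6 -0.0
  -> (567, 253.5, 140, 101.5) : [18.73, 12.2, -0.06, -5.04]
```

>>> {"api": "move_arm", "payload": {
  "targets": [0.05, 18.7, 12.2, 0, -5, 0.05, 18.7, 12.2, 0, -5, 0.05, 18.7, 12.2, 0, -5, 0.05, 18.7, 12.2, 0, -5, 0.05, 18.7, 12.2, 0, -5, 0.05, 18.7, 12.2, 0, -5, 0.05, 18.7, 12.2, 0, -5, 0.05, 18.7, 12.2, 0, -5]
}}

```text
clock: 43.9
eef_pos: [566.9, 252.1, 139.8]
tcp_rot: [-3.139, 0.001, 1.77]
contact_force: [0.1, -0.0, -0.6]
opening: 0.521
```

Run:
```python
from h import *
go((567,253.5,62,101.5))
f=r.grab_frame("scene"); cv2.imwrite("pics/s32.png",cv2.resize(f["img"][100:300,300:460],None,fx=3,fy=3))
```

```text
t 43.9 tcp [566.9 252.1 139.8] yaw 101.4 rp [-3.139e+00  1.000e-03] open mm 44.3 F [ 0.1 -0.  -0.6] q6 0.22
  -> (567, 253.5, 62, 101.5) : [0.14, 0.03, 7.78, -0.07]
```

View pics/s32.png

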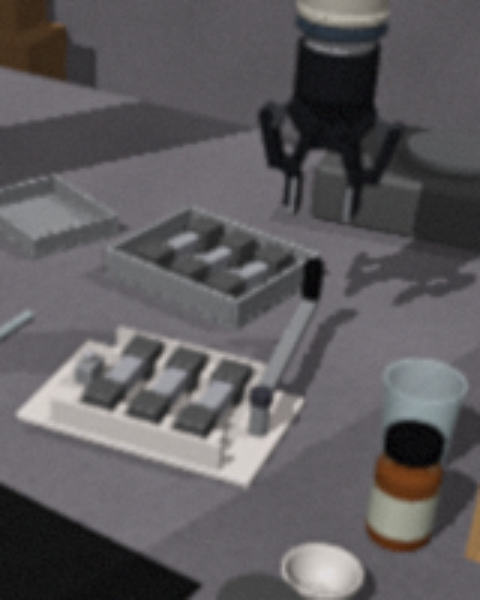

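The fingers straddle the handle: tips at crop x 290 and 350, handle at 313. Descend, then narrow the cage.

>>> {"api": "move_arm", "payload": {
  "targets": [0.05, 0.1, 0, 4, 0, 0.05, 0.1, 0, 7.7, 0, 0.05, 0.1, 0, 7.7, 0, -0.3, 0.1, 0, 7.7, 0, -0.3, 0.1, 0, 7.7, 0, -0.3, 0.1, 0, 7.7, 0, -0.3, 0.1, 0, 7.7, 0],
  "squeeze": 30
}}

```text
clock: 44.65
eef_pos: [568.6, 254.6, 65.2]
tcp_rot: [3.139, -0.001, 1.771]
contact_force: [-0.2, -0.3, -0.5]
opening: 0.351
```

Run:
```python
from h import *
s=r.sense(); p=s["eef_pos"]
H=np.array([604.5,67.5]);R=188.5
print("bearing of tcp", np.degrees(np.arctan2(p[1]-H[1],p[0]-H[0])), np.hypot(*(p[:2]-H)))
T=[]
for b in range(106,192,5): T.append((*[float(v) for v in np.round(H+R*np.array([np.cos(np.radians(b)),np.sin(np.radians(b))]),1)],62,b))
go(*T)
f=r.grab_frame("scene"); cv2.imwrite("pics/s33.png",cv2.resize(f["img"][100:300,300:460],None,fx=3,fy=3))
```

```text
bearing of tcp 100.85803138845138 190.49507860943788
t 44.65 tcp [568.6 254.6  65.2] yaw 101.5 rp [ 3.139e+00 -1.000e-03] open mm 29.8 F [-0.2 -0.3 -0.5] q6 0.22
  -> (552.5, 248.7, 62, 106) : [-0.26, -1.7, 0.32, -4.54]
  -> (536.9, 243.5, 62, 111) : [-0.46, -3.33, 0.32, -9.54]
  -> (521.9, 236.9, 62, 116) : [-0.81, -4.93, 0.32, -14.54]
  -> (507.4, 229.1, 62, 121) : [-1.28, -6.51, 0.32, -19.54]
  -> (493.7, 220.0, 62, 126) : [-1.9, -8.03, 0.32, -24.54]
  -> (480.8, 209.8, 62, 131) : [-2.64, -9.5, 0.32, -29.54]
  -> (468.9, 198.4, 62, 136) : [-3.53, -10.89, 0.32, -34.54]
  -> (458.0, 186.1, 62, 141) : [-4.51, -12.2, 0.32, -39.54]
  -> (448.2, 172.9, 62, 146) : [-5.61, -13.42, 0.32, -44.54]
  -> (439.6, 158.9, 62, 151) : [-6.82, -14.55, 0.32, -49.54]
  -> (432.3, 144.2, 62, 156) : [-8.11, -15.55, 0.32, -54.54]
  -> (426.3, 128.9, 62, 161) : [-9.49, -16.44, 0.32, -59.54]
  -> (421.6, 113.1, 62, 166) : [-10.95, -17.22, 0.32, -64.54]
  -> (418.3, 97.0, 62, 171) : [-12.46, -17.86, 0.32, -69.54]
  -> (416.5, 80.6, 62, 176) : [-14.03, -18.36, 0.32, -74.54]
  -> (416.0, 64.2, 62, 181) : [-15.63, -18.74, 0.32, -79.54]
  -> (417.0, 47.8, 62, 186) : [-17.25, -18.97, 0.32, -84.54]
  -> (419.5, 31.5, 62, 191) : [-18.9, -19.05, 0.32, -89.54]
```

View pics/s33.png

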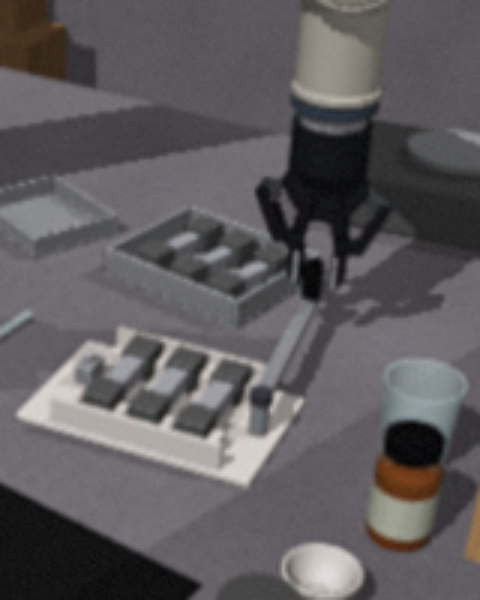

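>>> {"api": "move_arm", "payload": {
  "targets": [-0.3, -0.2, -1.7, 0, -4.5, -0.3, -0.4, -3.3, 0.1, -9.5, -0.3, -0.8, -4.9, 0.1, -14.5, -0.3, -1.3, -6.5, 0.1, -19.5, -0.3, -1.9, -8, 0.1, -24.5, -0.3, -2.6, -9.5, 0.1, -29.5, -0.3, -3.5, -10.9, 0.1, -34.5, -0.3, -4.5, -12.2, 0.1, -39.5, -0.3, -5.6, -13.4, 0.1, -44.5, -0.3, -5.6, -13.4, 0.1, -44.5]
}}

```text
clock: 45.7
eef_pos: [446.3, 171.7, 62.9]
tcp_rot: [-3.141, -0.001, 2.548]
contact_force: [-0.7, 0.5, 0.7]
opening: 0.35
```

Run:
```python
from h import *
H=np.array([604.5,67.5]);R=189
T=[]
for b in range(151,192,5): T.append((*[float(v) for v in np.round(H+R*np.array([np.cos(np.radians(b)),np.sin(np.radians(b))]),1)],62,b))
go(*T)
f=r.grab_frame("scene"); cv2.imwrite("pics/s34.png",cv2.resize(f["img"][100:300,280:440],None,fx=3,fy=3))
```

```text
t 45.7 tcp [446.3 171.7  62.9] yaw 146.0 rp [-3.141e+00 -1.000e-03] open mm 29.7 F [-0.7  0.5  0.7] q6 -0.61
  -> (439.2, 159.1, 62, 151) : [-0.12, -1.44, 0.09, -5.0]
  -> (431.8, 144.4, 62, 156) : [-0.33, -3.07, 0.09, -10.0]
  -> (425.8, 129.0, 62, 161) : [-0.69, -4.69, 0.09, -15.0]
  -> (421.1, 113.2, 62, 166) : [-1.18, -6.26, 0.09, -20.0]
  -> (417.8, 97.1, 62, 171) : [-1.81, -7.78, 0.09, -25.0]
  -> (416.0, 80.7, 62, 176) : [-2.58, -9.24, 0.09, -30.0]
  -> (415.5, 64.2, 62, 181) : [-3.46, -10.63, 0.09, -35.0]
  -> (416.5, 47.7, 62, 186) : [-4.47, -11.95, 0.09, -40.0]
  -> (419.0, 31.4, 62, 191) : [-5.58, -13.16, 0.09, -45.0]
```

View pics/s34.png

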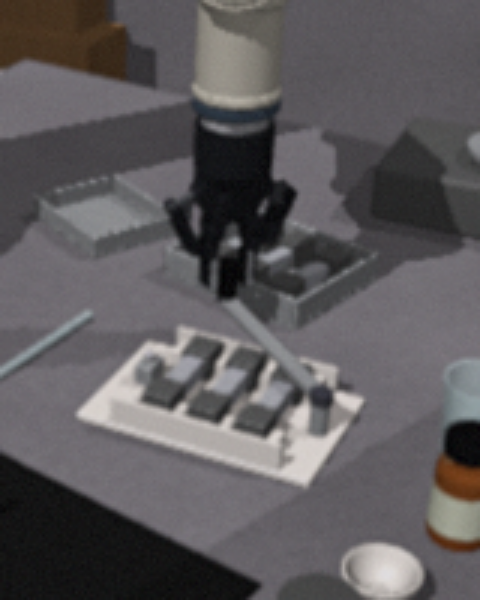

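The bar is following the gripper. I'll sweep on to just before the shut position.

>>> {"api": "move_arm", "payload": {
  "targets": [-0.3, -0.1, -1.4, 0.1, -5, -0.3, -0.3, -3, 0.1, -10, -0.3, -0.7, -4.7, 0.1, -15, -0.3, -1.2, -6.3, 0.1, -20, -0.3, -1.8, -7.8, 0.1, -25, -0.3, -2.6, -9.2, 0.1, -30, -0.3, -3.4, -10.6, 0.1, -35, -0.3, -3.9, -11.3, 0.1, -38, -0.3, -4.4, -11.9, 0.1, -40, -0.3, -4.4, -11.9, 0.1, -40]
}}

```text
clock: 46.75
eef_pos: [418.7, 49.5, 61.9]
tcp_rot: [3.142, 0.001, -3.04]
contact_force: [-0.6, 0.6, 0.4]
opening: 0.35
```

Run:
```python
from h import *
go((417.2,43,62,186.5))
f=r.grab_frame("scene"); cv2.imwrite("pics/s35.png",cv2.resize(f["img"][100:300,280:440],None,fx=3,fy=3))
```

```text
t 46.75 tcp [418.7  49.5  61.9] yaw -174.2 rp [3.142e+00 1.000e-03] open mm 29.8 F [-0.6  0.6  0.4] q6 -1.56
  -> (417.2, 43, 62, 186.5) : [0.21, -0.63, -0.01, -0.68]
```

View pics/s35.png

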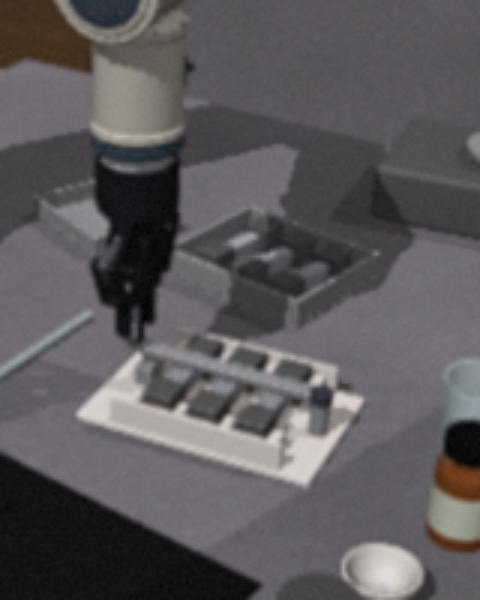

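>>> {"api": "move_arm", "payload": {
  "targets": [-0.3, 0.1, -0.4, 0, -0.5, -0.3, 0.1, -0.7, 0, -0.5, -0.3, 0.1, -0.7, 0, -0.5]
}}

```text
clock: 47.1
eef_pos: [417.3, 42.4, 61.6]
tcp_rot: [-3.142, 0.0, -3.029]
contact_force: [0.5, 0.0, -0.2]
opening: 0.348
```

>>> {"api": "move_arm", "payload": {
  "targets": [-0.3, 0, -0.2, 0, 0, -0.3, 0, -0.4, 0, 0, -0.3, 0, -0.4, 0, 0]
}}

```text
clock: 47.4
eef_pos: [417.4, 40.5, 61.6]
tcp_rot: [3.138, -0.0, -3.032]
contact_force: [-2.8, 22.2, 0.9]
opening: 0.35
```

Run:
```python
from h import *
go()
```

```text
t 47.4 tcp [417.4  40.5  61.6] yaw -173.7 rp [ 3.138 -0.   ] open mm 29.7 F [-2.8 22.2  0.9] q6 -1.6
```

A 22 N push is far above the 5 N detent, and the position matches the stop. I'll back off to centre the cage, then rise.

>>> {"api": "move_arm", "payload": {
  "targets": [-0.3, 0, 0.45, 0, 0, -0.3, 0, 0.45, 0, 0, -0.1, 0, 0.55, 0, 0, -0.1, 0, 0.55, -4, 0, -0.1, 0, 0.55, -8, 0, -0.1, 0, 0.55, -12, 0, -0.1, 0, 0.55, -12, 0]
}}

```text
clock: 48.1
eef_pos: [420.1, 44.0, 186.3]
tcp_rot: [-3.141, 0.008, -3.029]
contact_force: [-0.1, 1.0, -0.6]
opening: 0.454
```

Run:
```python
from h import *
go((330,-250,250,120))
f=r.grab_frame("scene"); cv2.imwrite("pics/s36.png",cv2.resize(f["img"][100:300,280:440],None,fx=3,fy=3))
```

```text
t 48.1 tcp [420.1  44.  186.3] yaw -173.6 rp [-3.141  0.008] open mm 38.6 F [-0.1  1.  -0.6] q6 -1.58
  -> (330, -250, 250, 120) : [12.26, -28.2, -6.37, 66.45]
```

View pics/s36.png

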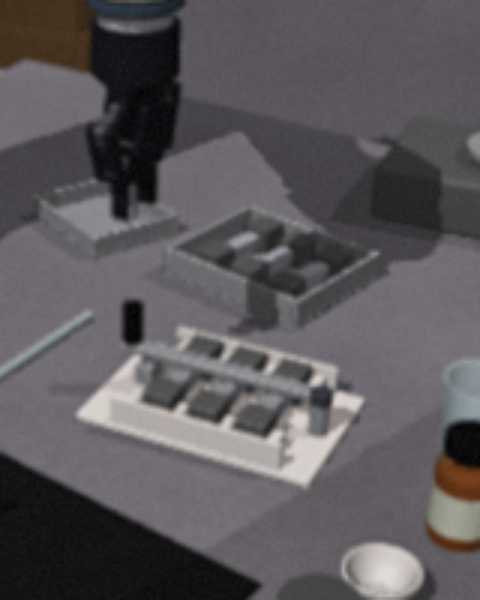

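>>> {"api": "move_arm", "payload": {
  "targets": [-0.1, 12.3, -28.2, -6, 66, -0.1, 12.3, -28.2, -6, 66, -0.1, 12.3, -28.2, -6, 66, -0.1, 12.3, -28.2, -6, 66, -0.1, 12.3, -28.2, -6, 66, -0.1, 12.3, -28.2, -6, 66, -0.1, 12.3, -28.2, -6, 66, -0.1, 12.3, -28.2, -6, 66, -0.1, 12.3, -28.2, -6, 66, -0.1, 12.3, -28.2, -6, 66]
}}

```text
clock: 49.15
eef_pos: [325.9, -249.7, 240.6]
tcp_rot: [-3.141, -0.002, 2.105]
contact_force: [-0.2, -0.2, -0.7]
opening: 0.453
```

Run:
```python
from h import *
go()
f=r.grab_frame("top"); cv2.imwrite("pics/t37.png",f["img"])
for n in("handle","hinge","amber1","beaker","dish","jar"): print(n,[(round(d["conf"],2),np.round(d["position"],1)) for d in r.mark_of(f,n)])
v=topview(f,45,380,640,-40,420,1.7)
cv2.imwrite("pics/c37.png",v)
v=topview(f,47,380,640,-30,150,3)
# expected shut / detent-edge / open lines of the bar
c=np.array([514,59]);a=.114
h=c+92*np.array([np.cos(a),np.sin(a)])
for th,col in((0,(0,0,255)),(.1,(255,0,0))):
    e=h+190*np.array([np.cos(a+np.pi-th),np.sin(a+np.pi-th)])
    q=lambda p:(int((150-p[1])*3),int((640-p[0])*3))
    cv2.line(v,q(h),q(e),col,1)
cv2.imwrite("pics/b37.png",v)
```

```text
t 49.15 tcp [ 325.9 -249.7  240.6] yaw 120.6 rp [-3.141e+00 -2.000e-03] open mm 38.5 F [-0.2 -0.2 -0.7] q6 -1.19
handle [(0.86, array([415.1,  48. ,  72.8])), (0.39, array([4.187e+02, 3.161e+02, 3.000e-01])), (0.16, array([ 7.45e+02, -9.98e+01, -1.00e-01]))]
hinge [(0.68, array([599.2,  67.4,  44. ]))]
amber1 [(0.92, array([7.651e+02, 1.010e+01, 7.000e-01])), (0.62, array([ 496.1, -504.6,   -1.5]))]
beaker [(0.83, array([731.4, 115.7,  -0. ]))]
dish [(0.82, array([744.2, -99.8,  -2.6])), (0.68, array([560.4,  58.4,   9.7])), (0.31, array([603.7,  65.5,  46.7])), (0.21, array([471.7, 311.4,  18.7]))]
jar [(0.96, array([ 739.7, -204.9,   -4.3])), (0.49, array([559.4,  60.8,  11.5])), (0.27, array([471. , 311.2,  16.7]))]
```

View pics/t37.png

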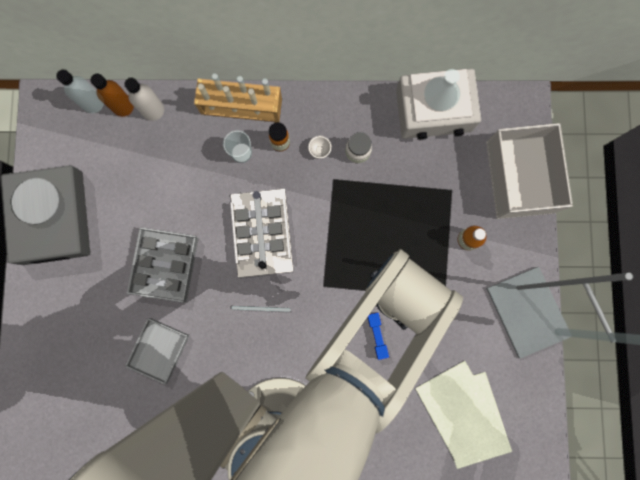

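View pics/b37.png

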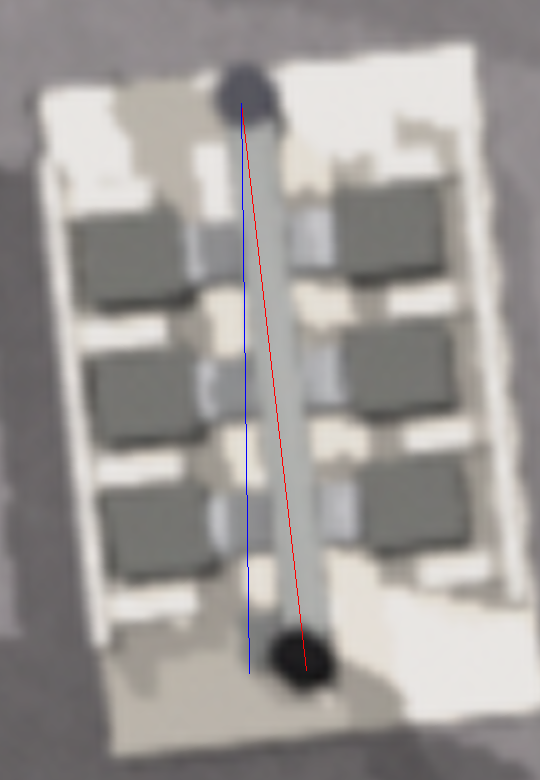

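The rectified view shows the bar on the shut line (red, angle 0) and well away from the 0.1 rad line (blue). The three sound specimens are in their slots under the bar, and the bottles, jars, beaker and bowl haven't moved. Handing in.

>>> {"api": "move_arm", "payload": {
  "targets": [-0.1, 0, 0, 0, 0, -0.1, 0, 0, 0, 0, -0.1, 0, 0, 0, 0]
}}

```text
clock: 49.8
eef_pos: [326.5, -250.1, 241.7]
tcp_rot: [3.142, 0.0, 2.103]
contact_force: [-0.6, 0.3, -0.6]
opening: 0.45
```

Run:
```python
from rig import r
print(r.sense()["clock"], r.sign_off())
```

```text
the job is handed in; nothing more can be done
49.8 None
```

The job is done and handed in at about 50 s; the sign-off gives no verdict. I opened the keeper bar and pinched all six specimens. Three read 17–18 mm on the gripper (sound) and now lie flat in slots 0–2. The other three read about 13 mm (eaten) and lie side by side in the large discard tray.

I then swung the bar shut until it met its stop at 22 N, well above the 5 N detent.

**Last checks:**
- **Keeper bar:** the final top view shows it on the shut line, within about 0.02 rad by eye. The handle's position at (415, 48) mm agrees.
- **Specimens:** all six are in place, and the mat is empty.
- **Bottles, jars, beaker and bowl:** the ones re-measured are within about 5 mm of their first readings, which is about the measuring error.

**Discrepancies:**
- The gripper reads about 2 mm below true thickness. The two groups were still clearly apart, and the widths seen in the pictures sorted them the same way.
- The first specimen, in slot 2, met about 8 N sideways and 20 N down while seating. It ended flat at the expected height.
- The detent click was not sensed on its own; I took it from the stop force and the final bar angle.

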